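# Change the printing blocks in the inking frame

## Robot

A 7-joint arm with a two-finger parallel gripper is mounted at the origin on the work surface. World frame = base frame: x ahead of the robot, y to its left, z up, the work surface at z = 0. Lengths are in m, angles in rad, forces in N, time in s.
With the tool pointing down it reaches from about 0.4 to 0.85 m from the base axis. Payload 10.4 kg.
Tool frame: the origin (TCP) lies at the very end of the fingers, on their centre line; the grasp point (between the pads) lies 19 mm behind it (manip.tcp_to_grasp is the distance from the TCP to the grasp point, in m); x points along the fingers, y is the direction in which the jaws open and shut, and the axes are right-handed (so a half turn about x gives the same grasp; the last joint's range is limited). The gripper opens to 85 mm and grips with 20 to 120 N. Pads are 22 mm wide; open, the fingers measure 114 mm over their backs; the gripper's body (76 mm by 85 mm) begins 54 mm behind the grasp point. The pads swing forward as they close: fully open they stand 13 mm farther back than shut.
Start: joints at [1.185, 0.332, -0.065, 1.46, 0.022, 1.35, -0.088], TCP at [0.222, -0.584, 0.231] pointing down, gripper open.
Joint ranges: [-2.6, 2.6], [-0.5, 2.12], [-1.47, 1.34], [0.16, 2.42], [-1.27, 4.41], [0.06, 2.06], [-2.6, 2.6]. Speed limits (rad/s): [2.22, 2.22, 2.79, 2.79, 3.14, 3.14, 3.14].

## Interface

Orientations are given as a unit quaternion [x, y, z, w].
In Python, from workcell import manip, cams, hand_in gives the robot as it stands.
- The arm moves only by the shell command python3 -m handwheel 'ROWS' [FORCE]. ROWS is text: rows parted by semicolons, each of 7 numbers parted by spaces: the shift along the tool's x, y, z in mm, then the turn, a rotation vector about the tool's x, y, z in rad, then the finger opening in mm, from 0 to 85.4. A call has 1 to 8 rows; each row shifts and turns the commanded pose from where the row before left it, along the tool's axes as they then stand; what a row does not reach is not made up. A row lasts 1/10 s, in which the tool goes at most 50 mm and 8.59 degrees, less where a joint would pass 70% of its speed; a pose out of reach is approached as far as the arm can. A call with a gripper value outside its range is refused whole. The fingers move at their own pace and stop on an object; FORCE is the grip in N (left out, the last holds). Time passes only in rows, so rows that do not move let the fingers close. It gives the time, the measured TCP pose, the force and the opening at its end, in the units of the state.
- manip.get_obs(): the state, without advancing time (a new reading comes with each control period).
- cams.camera(name): name is "scene" or "top"; returns a dict with "color" (420x560x3 uint8, blue, green, red), "depth" (420x560 float32, m along the optical axis (not along the pixel's ray), 0 where there is no reading), "camera_matrix" (3x3 intrinsics, pixels), "origin" and "attitude" of the camera in the world. Camera axes: x right, y down, z forward; pixel columns grow to the right and rows downward; lengths in m; the calibration is good to about 2 mm. A picture is of the moment at which its call begins.
- hand_in(): hands the job in, once; it reports no verdict.
Trained networks look in the newest picture that a camera, given by its name, has taken for a name from the list of things; names that differ only in an ending like _2 or _b are one class to them, and where a whole thing is asked for, a point or a joint stands for the part that bears it (a point fixed in the world has none). Each returns a list of dicts, best first, with "conf" (0 to 1); they miss things now and then, are a little off and sometimes report something else, mostly with a low value. They report only what shows in the picture. A call takes as long as a camera call. They do not tell look-alikes from the thing itself.
- cams.recognise(camera, thing): "box" ([left, top, width, height] in pixels, round what is visible of it).
- cams.outline_of(camera, thing): "region" (420x560 bool, what is visible of it) and "box" ([left, top, width, height] in pixels, round what is visible of it).
The state is a dict: "clock": time; "joint_pos": joint angles; "joint_velocities": joint speeds; "tau": joint torques, N m; "position": TCP position; "ee_rot": TCP orientation; "ft_force": force on the tool from outside, world axes, zero at the start; "torque": the same for the moment, N m; "grip_width": opening from 0.0 (shut) to 1.0 (fully open).
Only numpy, scipy, OpenCV 4.12 (cv2) and the standard library are available. Lean on these libraries where they do the work, as an engineer would, in place of code of your own. Each camera call takes 0.05 s, during which the arm holds its last target.

## Task

Change the printing blocks in the inking frame. First cock the frame's spring clamp back until its sear catches; with the clamp held open, move the used blocks from the frame to the wash tray, and tuck every fresh block from the table under the frame's lip and rock it down flat in a pocket of its own (any pocket), carved face up; last, trip the trigger so that the clamp snaps down onto the fresh blocks. Leave the jars, the spray bottle and the brush where they are.

Things in the scene. Friction and masses are not known exactly. Their poses are not given: they have to be found in the camera images.
- frame: Fixed plywood inking frame, base 185 x 300 x 8 mm (x -70..115, y -150..150) with three pockets in a row along y. Origin at table height below the centre pocket's middle; x points from the lip side (nearer the robot) to the clamp hinge side, z up. Place and yaw vary. Only 104 mm are open between lip and +x rail: a block goes in tilted 12-20 deg, -x end down and under the lip, then is lowered flat.
- pocket0 (a point): Centre of the floor of the pocket at frame x +1, y -83 mm, 8 mm above the table; axes as the frame's. Each pocket is 116 (x) x 51 mm (y). Its side rails (32 mm wide between pockets) and +x end rail stand 8 mm above the floor. At its -x end a steel wall carries a lip that juts 12 mm over the pocket, underside 37 mm and top 43 mm above the pocket floor.
- pocket1 (a point): The same for the centre pocket (frame y = 0).
- pocket2 (a point): The same for the pocket at frame y = +83 mm.
- clamp (a joint): Spring clamp angle (rad), about the frame's y. 0 = shut, frame empty; starts at 0.12 on the used blocks. At q the bar is at x = -65 cos(q-0.139), z = 65 sin(q-0.139) mm from clamp_hinge (frame axes), swinging up and over to +x. A spring pulls it shut: 5 N at the bar when shut, 10 N cocked, 6 N more riding over the sear, which holds it at about 1.95; pull to 2.05-2.1 (stop 2.15), then let go.
- clamp_bar (a point): Middle of the clamp's round cross bar, 12 mm diameter and 250 mm long along the frame's y; moves with the clamp. It can be pinched from above, the fingers closing along the frame's x, and turns in the pinch; shut, it lies directly on the blocks, so pinch it between two pockets (frame y = +-41.5 mm) where the gap between blocks is 35 mm.
- clamp_hinge (a point): Middle of the clamp's hinge axis, 45 mm above the table, 100 mm to +x of the frame's origin; fixed to the frame.
- trigger (a joint): How far the trigger is pressed down (m): 0 released, 0.014 at the stop. Sprung, 3 N at the start and 7 N at the stop. It carries the sear: the cocked clamp is let go at about 0.006 to 0.009. The clamp also pushes it down by itself as it rides over it while being cocked.
- trigger_pad (a point): Centre of the top of the trigger's square black pad, 36 x 36 mm, 82 mm above the table when released, beside the frame at its +y, +x corner (x +90, y +189 mm of the frame); press straight down. The sear's nose stands 18 mm higher than the pad, 24 to 47 mm from the pad's centre towards the frame's -y.
- fresh0: Loose fresh wooden printing block 110 x 48 x 30 mm (x, y, z), 0.08 to 0.15 kg, with a grey carved leaf motif on its top face (+z). Origin at the centre of its underside, x along its length. Starts face up on the table to the right (-y) of the frame at any yaw; may be absent (None from the start).
- fresh1: Loose fresh wooden printing block 110 x 48 x 30 mm (x, y, z), 0.08 to 0.15 kg, with a grey carved leaf motif on its top face (+z). Origin at the centre of its underside, x along its length. Starts face up on the table to the right (-y) of the frame at any yaw; may be absent (None from the start).
- fresh2: Loose fresh wooden printing block 110 x 48 x 30 mm (x, y, z), 0.08 to 0.15 kg, with a grey carved leaf motif on its top face (+z). Origin at the centre of its underside, x along its length. Starts face up on the table to the right (-y) of the frame at any yaw; may be absent (None from the start).
- used0: Loose used printing block, the same 110 x 48 x 30 mm, its carved top darkened with dye. Origin at the centre of its underside, x along its length. Starts seated in one of the frame's pockets, under the lip and the shut clamp; may be absent (None from the start).
- used1: Loose used printing block, the same 110 x 48 x 30 mm, its carved top darkened with dye. Origin at the centre of its underside, x along its length. Starts seated in one of the frame's pockets, under the lip and the shut clamp; may be absent (None from the start).
- wash_tray: Fixed grey wash tray left (+y) of the frame, 200 (x) x 160 (y) x 20 mm, walls and floor about 4 mm thick; origin at the centre of its underside.
- wash_tray_in (a point): Centre of the wash tray's inner floor, axes as the tray's.
- jar_a: Bystander: closed glass jar, 72 mm diameter, 115 mm tall; origin under its centre.
- jar_b: Bystander: closed jar, 80 mm diameter, 130 mm tall; origin under its centre.
- spray: Bystander: small amber bottle, 42 mm diameter, 150 mm tall; origin under its centre.
- brush: Bystander: dye brush 200 mm long lying beyond the frame; origin under its middle.
Not all that is in view belongs to the job. Leave any blue look-alike of the fresh2 alone.

How it is judged:
On the way, in this order (a step that is already met when the one before it is completed fails the run):
1. the clamp is cocked back (value of joint clamp above 1.85 rad), for 0.3 s.
2. the used blocks are in the wash tray and every fresh block lies flat in a pocket of its own, face up under the lip, while the clamp is still cocked (value of joint clamp above 1.85 rad and ((horizontal distance between fresh0 and pocket0 below 0.007 m and z of fresh0 in the frame of pocket0 between -0.004 and 0.004 m and angle between fresh0's own z axis and vertical below 0.05 rad and angle between the x axis of fresh0 and the x axis of pocket0, either way round below 0.08 rad) or (horizontal distance between fresh0 and pocket1 below 0.007 m and z of fresh0 in the frame of pocket1 between -0.004 and 0.004 m and angle between fresh0's own z axis and vertical below 0.05 rad and angle between the x axis of fresh0 and the x axis of pocket1, either way round below 0.08 rad) or (horizontal distance between fresh0 and pocket2 below 0.007 m and z of fresh0 in the frame of pocket2 between -0.004 and 0.004 m and angle between fresh0's own z axis and vertical below 0.05 rad and angle between the x axis of fresh0 and the x axis of pocket2, either way round below 0.08 rad)) and ((horizontal distance between fresh1 and pocket0 below 0.007 m and z of fresh1 in the frame of pocket0 between -0.004 and 0.004 m and angle between fresh1's own z axis and vertical below 0.05 rad and angle between the x axis of fresh1 and the x axis of pocket0, either way round below 0.08 rad) or (horizontal distance between fresh1 and pocket1 below 0.007 m and z of fresh1 in the frame of pocket1 between -0.004 and 0.004 m and angle between fresh1's own z axis and vertical below 0.05 rad and angle between the x axis of fresh1 and the x axis of pocket1, either way round below 0.08 rad) or (horizontal distance between fresh1 and pocket2 below 0.007 m and z of fresh1 in the frame of pocket2 between -0.004 and 0.004 m and angle between fresh1's own z axis and vertical below 0.05 rad and angle between the x axis of fresh1 and the x axis of pocket2, either way round below 0.08 rad)) and ((horizontal distance between fresh2 and pocket0 below 0.007 m and z of fresh2 in the frame of pocket0 between -0.004 and 0.004 m and angle between fresh2's own z axis and vertical below 0.05 rad and angle between the x axis of fresh2 and the x axis of pocket0, either way round below 0.08 rad) or (horizontal distance between fresh2 and pocket1 below 0.007 m and z of fresh2 in the frame of pocket1 between -0.004 and 0.004 m and angle between fresh2's own z axis and vertical below 0.05 rad and angle between the x axis of fresh2 and the x axis of pocket1, either way round below 0.08 rad) or (horizontal distance between fresh2 and pocket2 below 0.007 m and z of fresh2 in the frame of pocket2 between -0.004 and 0.004 m and angle between fresh2's own z axis and vertical below 0.05 rad and angle between the x axis of fresh2 and the x axis of pocket2, either way round below 0.08 rad)) and x of used0 in the frame of wash_tray_in between -0.09 and 0.09 m and y of used0 in the frame of wash_tray_in between -0.07 and 0.07 m and z of each of used0, used1 in the frame of wash_tray_in below 0.035 m and x of used1 in the frame of wash_tray_in between -0.09 and 0.09 m and y of used1 in the frame of wash_tray_in between -0.07 and 0.07 m and linear speed of each of fresh0, fresh1, fresh2, used0, used1 below 0.02 m/s), for 0.3 s.
3. the trigger is pressed (value of joint trigger above 0.004 m).
At the end, for the whole second after the job is handed in: The used blocks lie in the wash tray; every fresh block present lies flat and at rest in a pocket, carved face up (within 7 mm of the pocket's centre, 4 mm of its floor, tilt under 0.05 rad), the clamp has snapped down onto the blocks (reads 0.07 to 0.2 rad) and the trigger is up again (((horizontal distance between fresh0 and pocket0 below 0.007 m and z of fresh0 in the frame of pocket0 between -0.004 and 0.004 m and angle between fresh0's own z axis and vertical below 0.05 rad and angle between the x axis of fresh0 and the x axis of pocket0, either way round below 0.08 rad) or (horizontal distance between fresh0 and pocket1 below 0.007 m and z of fresh0 in the frame of pocket1 between -0.004 and 0.004 m and angle between fresh0's own z axis and vertical below 0.05 rad and angle between the x axis of fresh0 and the x axis of pocket1, either way round below 0.08 rad) or (horizontal distance between fresh0 and pocket2 below 0.007 m and z of fresh0 in the frame of pocket2 between -0.004 and 0.004 m and angle between fresh0's own z axis and vertical below 0.05 rad and angle between the x axis of fresh0 and the x axis of pocket2, either way round below 0.08 rad)) and ((horizontal distance between fresh1 and pocket0 below 0.007 m and z of fresh1 in the frame of pocket0 between -0.004 and 0.004 m and angle between fresh1's own z axis and vertical below 0.05 rad and angle between the x axis of fresh1 and the x axis of pocket0, either way round below 0.08 rad) or (horizontal distance between fresh1 and pocket1 below 0.007 m and z of fresh1 in the frame of pocket1 between -0.004 and 0.004 m and angle between fresh1's own z axis and vertical below 0.05 rad and angle between the x axis of fresh1 and the x axis of pocket1, either way round below 0.08 rad) or (horizontal distance between fresh1 and pocket2 below 0.007 m and z of fresh1 in the frame of pocket2 between -0.004 and 0.004 m and angle between fresh1's own z axis and vertical below 0.05 rad and angle between the x axis of fresh1 and the x axis of pocket2, either way round below 0.08 rad)) and ((horizontal distance between fresh2 and pocket0 below 0.007 m and z of fresh2 in the frame of pocket0 between -0.004 and 0.004 m and angle between fresh2's own z axis and vertical below 0.05 rad and angle between the x axis of fresh2 and the x axis of pocket0, either way round below 0.08 rad) or (horizontal distance between fresh2 and pocket1 below 0.007 m and z of fresh2 in the frame of pocket1 between -0.004 and 0.004 m and angle between fresh2's own z axis and vertical below 0.05 rad and angle between the x axis of fresh2 and the x axis of pocket1, either way round below 0.08 rad) or (horizontal distance between fresh2 and pocket2 below 0.007 m and z of fresh2 in the frame of pocket2 between -0.004 and 0.004 m and angle between fresh2's own z axis and vertical below 0.05 rad and angle between the x axis of fresh2 and the x axis of pocket2, either way round below 0.08 rad)) and x of used0 in the frame of wash_tray_in between -0.09 and 0.09 m and y of used0 in the frame of wash_tray_in between -0.07 and 0.07 m and z of each of used0, used1 in the frame of wash_tray_in below 0.035 m and x of used1 in the frame of wash_tray_in between -0.09 and 0.09 m and y of used1 in the frame of wash_tray_in between -0.07 and 0.07 m and linear speed of each of fresh0, fresh1, fresh2, used0, used1 below 0.02 m/s and value of joint clamp between 0.07 and 0.2 rad and value of joint trigger below 0.003 m); the robot touches nothing.
It fails at once if the green-lidded jar is knocked over or shifted by more than 4 cm (distance of jar_a from where it was at the start of the episode above 0.04 m or angle between jar_a's own z axis and vertical above 0.6 rad).
It fails at once if the red-lidded jar is knocked over or shifted by more than 4 cm (distance of jar_b from where it was at the start of the episode above 0.04 m or angle between jar_b's own z axis and vertical above 0.6 rad).
It fails at once if the spray bottle is knocked over or shifted by more than 4 cm (distance of spray from where it was at the start of the episode above 0.04 m or angle between spray's own z axis and vertical above 0.6 rad).
It fails at once if the brush is knocked over or shifted by more than 4 cm (distance of brush from where it was at the start of the episode above 0.04 m).
Of fresh0, fresh1, fresh2 only 2 to 3 are there at a start; the rules pass over those that are not, and their reading is None.
Of used0, used1 only 1 to 2 are there at a start; the rules pass over those that are not, and their reading is None.
At some moment in a run one of fresh0, fresh1, fresh2 may be knocked a few centimetres aside while the robot is not near it.
Once in a run the grip may slacken for a moment while it holds something.
It also fails if it takes over 210 s, if anything falls off the work surface, if the arm or the gripper's body presses on something with over 40 N, if the wrist force passes 120 N, or if a joint passes its speed limit or range.

## Working session

There is one attempt and no reset: what is moved stays moved. The work goes in short steps, Python scripts to look and compute and a shell command to move; the robot and the scene stay as the last step left them, time stands still between calls to the robot, and variables do not carry over. Pictures are saved under pics/ and viewed, and the job is handed in when it is done.

```bash
ls; mkdir -p pics
python3 - <<'E'
from workcell import manip,cams
import cv2
o=manip.get_obs(); print({k:(v if not hasattr(v,'round') else v) for k,v in o.items()}); print(manip.tcp_to_grasp)
for n in ("scene","top"):
    c=cams.camera(n); cv2.imwrite(f"pics/{n}0.png",c["color"]); print(n,c["camera_matrix"],c["origin"],c["attitude"])
E
```

```text
pics
{'clock': 0.0, 'joint_pos': array([ 1.18538257,  0.33288646, -0.06470321,  1.46093592,  0.02157716,
        1.34992686, -0.08846571]), 'joint_velocities': array([-0.00027554, -0.00130693,  0.00015188,  0.0001163 , -0.00104426,
        0.0011    , -0.00090861]), 'tau': array([-4.03998893e-04, -6.25440574e+01,  4.94996295e-02, -3.91604590e+01,
        1.63286930e-02,  9.83635458e-03, -2.55812199e-05]), 'position': array([ 0.2216833 , -0.5839536 ,  0.23050941]), 'ee_rot': array([-0.69539121, -0.12809543,  0.69560914, -0.12708477]), 'ft_force': array([ 1.16884583, -0.34772103,  0.96005295]), 'torque': array([-0.01755108, -0.01475885, -0.02934982]), 'grip_width': 1.008024319449185}
0.0187
scene [[426.87427464   0.         278.80025241]
 [  0.         426.87427464 209.93315583]
 [  0.           0.           1.        ]] [1.22945778 0.47416075 1.11572022] [ 0.45424541  0.83110291 -0.285308   -0.14672564]
top [[410.33557179   0.         280.68007983]
 [  0.         410.33557179 210.26361219]
 [  0.           0.           1.        ]] [0.45699847 0.01428123 1.04474815] [ 0.70775936 -0.70472603  0.0389665  -0.03032364]
```

View pics/scene0.png

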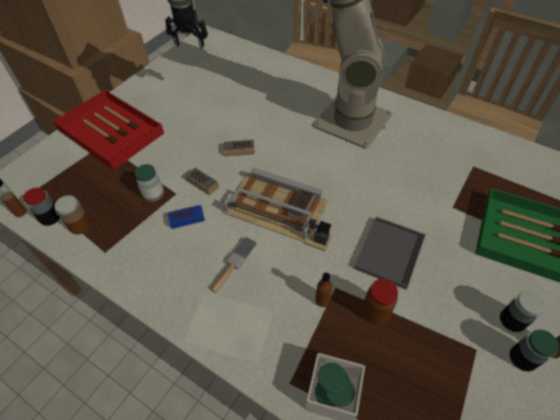

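View pics/top0.png

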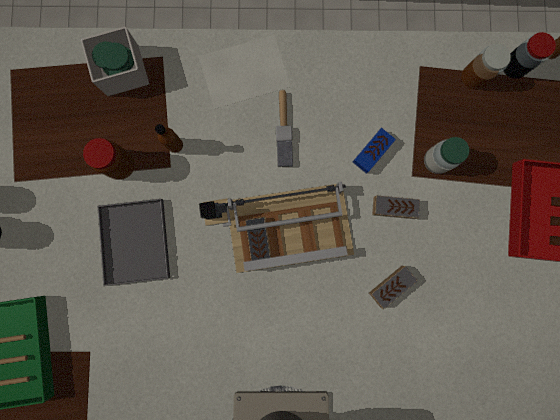

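```bash
cat > h.py <<'E'
import numpy as np,cv2
from scipy.spatial.transform import Rotation as R
from workcell import manip,cams
def cam(n):
    c=cams.camera(n); c["R"]=R.from_quat(c["attitude"]).as_matrix(); return c
def pts(c,mask=None):
    d=c["depth"]; K=c["camera_matrix"]
    v,u=np.indices(d.shape)
    P=np.stack([(u-K[0,2])/K[0,0]*d,(v-K[1,2])/K[1,1]*d,d],-1)
    return P@c["R"].T+c["origin"]
def px(c,p):
    q=(np.asarray(p)-c["origin"])@c["R"]; K=c["camera_matrix"]
    return np.stack([K[0,0]*q[...,0]/q[...,2]+K[0,2],K[1,1]*q[...,1]/q[...,2]+K[1,2]],-1)
def ray(c,u,v,z):
    K=c["camera_matrix"]; d=c["R"]@np.array([(u-K[0,2])/K[0,0],(v-K[1,2])/K[1,1],1])
    return c["origin"]+d*(z-c["origin"][2])/d[2]
E
python3 - <<'E'
from h import *
c=cam("top"); im=c["color"]
crop=cv2.resize(im[170:310,190:440],None,fx=3.2,fy=3.2,interpolation=cv2.INTER_CUBIC)
cv2.imwrite("pics/crop1.png",np.clip(crop*1.5,0,255).astype('uint8'))
P=pts(c)
for cn in ("top","scene"):
  cc=cam(cn);PP=pts(cc)
  for t in ("frame","fresh0","used0","wash_tray","trigger_pad","clamp_bar","jar_a","jar_b","spray","brush"):
    for r in cams.outline_of(cn,t)[:5]:
        m=r["region"]&(cc["depth"]>0); q=PP[m]
        if len(q)<5: continue
        z=np.percentile(q[:,2],[5,50,95])
        print(cn,t,round(r["conf"],2),r["box"],np.median(q,0).round(3),z.round(3))
E
```

```text
top frame 0.77 [197.2, 180.9, 155.4, 88.8] [ 0.526 -0.02   0.013] [0.005 0.013 0.054]
top frame 0.49 [198.5, 200.8, 29.9, 17.4] [0.555 0.169 0.082] [0.069 0.082 0.098]
top fresh0 0.71 [370.4, 195.2, 51.6, 24.6] [ 0.567 -0.284  0.03 ] [0.002 0.03  0.034]
top fresh0 0.63 [369.7, 269.8, 42.4, 37.5] [ 0.37  -0.273  0.031] [0.014 0.031 0.034]
top used0 0.71 [245.1, 218.2, 27.9, 41.4] [0.48  0.059 0.039] [0.036 0.039 0.042]
top used0 0.26 [222.7, 189.6, 120.6, 43.2] [ 0.529 -0.002  0.049] [0.037 0.049 0.052]
top wash_tray 0.87 [95.6, 198.0, 77.4, 87.7] [0.477 0.373 0.004] [0.    0.004 0.019]
top trigger_pad 0.65 [200.2, 204.2, 28.8, 15.0] [0.554 0.168 0.082] [0.071 0.082 0.098]
top clamp_bar 0.84 [221.6, 210.6, 117.7, 20.6] [0.526 0.001 0.049] [0.044 0.049 0.052]
top jar_a 0.67 [425.4, 138.4, 43.0, 34.1] [ 0.684 -0.388  0.106] [0.021 0.106 0.117]
top jar_a 0.58 [80.7, 140.4, 52.9, 40.2] [0.668 0.401 0.118] [0.011 0.118 0.132]
top jar_b 0.67 [425.4, 138.4, 43.0, 34.1] [ 0.684 -0.388  0.106] [0.021 0.106 0.117]
top jar_b 0.58 [80.7, 140.4, 52.9, 40.2] [0.668 0.401 0.118] [0.011 0.118 0.132]

[... 858 characters left out ...]
82 0.093]
scene clamp_bar 0.71 [231.1, 186.5, 80.1, 38.3] [ 0.529 -0.006  0.049] [0.015 0.049 0.053]
scene jar_a 0.93 [137.8, 165.5, 25.0, 37.7] [ 0.706 -0.385  0.087] [0.016 0.087 0.119]
scene jar_a 0.64 [362.4, 277.4, 35.3, 49.1] [0.699 0.417 0.108] [0.011 0.108 0.132]
scene jar_b 0.93 [137.8, 165.5, 25.0, 37.7] [ 0.706 -0.385  0.087] [0.016 0.087 0.119]
scene jar_b 0.64 [362.4, 277.4, 35.3, 49.1] [0.699 0.417 0.108] [0.011 0.108 0.132]
scene spray 0.97 [313.6, 273.6, 17.3, 34.3] [0.739 0.278 0.09 ] [0.014 0.09  0.15 ]
scene spray 0.59 [136.1, 166.2, 26.4, 34.2] [ 0.705 -0.385  0.085] [0.012 0.085 0.118]
scene brush 0.65 [209.2, 236.5, 46.4, 54.8] [ 0.754 -0.003  0.018] [0.011 0.018 0.023]
```

View pics/crop1.png

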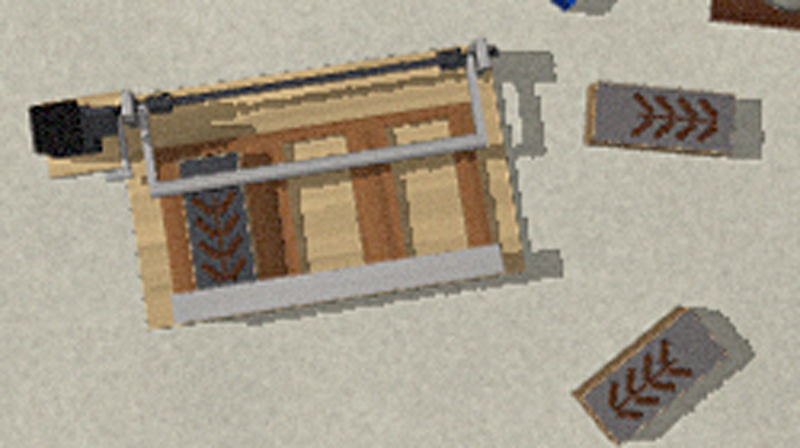

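Run:
```python
from h import *
for cn in ("top","scene"):
  c=cam(cn);P=pts(c).reshape(-1,3)
  col=c["color"].reshape(-1,3)
  ok=c["depth"].ravel()>0
  def rect(m,name):
    q=P[m][:,:2]; r=cv2.minAreaRect((q*1000).astype(np.float32)); b=cv2.boxPoints(r)
    print(cn,name,len(q),np.round(r[0],1),np.round(r[1],1),round(r[2],1))
  box=lambda x0,x1,y0,y1,z0,z1: ok&(P[:,0]>x0)&(P[:,0]<x1)&(P[:,1]>y0)&(P[:,1]<y1)&(P[:,2]>z0)&(P[:,2]<z1)
  m=box(.37,.49,-.19,.16,.046,.056); rect(m,"lip")
  m=box(.49,.57,-.15,.125,.046,.056); rect(m,"bar")
  q=P[m];l=cv2.fitLine((q[:,:2]*1000).astype(np.float32),cv2.DIST_HUBER,0,.01,.01).ravel(); print("line",l, np.arctan2(-l[0],l[1]) )
  m=box(.37,.65,-.22,.2,.005,.12); rect(m,"all")
  m=box(.52,.60,.14,.2,.078,.086); rect(m,"pad")
  m=box(.36,.49,.0,.12,.034,.043); rect(m,"used")
  m=box(.50,.62,-.36,-.22,.026,.036); rect(m,"freshA")
  m=box(.30,.44,-.36,-.2,.026,.036); rect(m,"freshB")
  m=box(.65,.8,-.3,-.15,.026,.036); rect(m,"blue")
  m=box(.35,.6,.25,.47,.012,.026); rect(m,"tray rim")
```

```text
top lip 950 [438.6 -32.2] [ 22.  250.2] 9.0
top bar 525 [538.1 -11.2] [ 66.1 268.8] 0.6
line [ 1.4077874e-01 -9.9004108e-01  5.2936658e+02 -1.7955364e+01] -3.0003448
top all 9022 [508.3  -2.8] [399.8 271.7] 89.7
top pad 236 [554.5 168.2] [35.6 53.3] 8.6
top used 432 [464.8  55.7] [57.5 47.8] 8.6
top freshA 838 [ 568.  -287.4] [111.   48.3] 84.7
top freshB 889 [ 368.9 -275.8] [ 49.  110.1] 39.0
top blue 798 [ 713.1 -234.7] [ 47.8 110.3] 50.1
top tray rim 624 [478.4 370.4] [200.4 161.8] 7.1
scene lip 435 [450.5 -34.5] [ 52.3 251.1] 8.4
scene bar 269 [554.2 -11.6] [ 63.5 267.1] 8.3
line [ 1.4381844e-01 -9.8960412e-01  5.3161322e+02 -1.8710979e+01] -2.997274
scene all 5162 [509.9 -11.1] [278.9 419. ] 0.4
scene pad 124 [555.4 167.1] [39.5 52.1] 3.7
scene used 189 [453.3  57.1] [62.1 71.3] 88.3
scene freshA 340 [ 569.5 -289.9] [113.7  50.1] 84.7
scene freshB 281 [ 370.  -277.5] [ 55.  107.5] 38.9
scene blue 416 [ 714.3 -237.8] [ 52.  110.3] 50.8
scene tray rim 415 [479.5 367.6] [204.3 160.1] 6.9
```

```bash
cat >> h.py <<'E'
PSI=0.145
F0=np.array([.4945,-.0238,0])
FR=R.from_euler('z',PSI).as_matrix()
def f2w(p): return F0+FR@np.asarray(p,float)
def w2f(p): return FR.T@(np.asarray(p)-F0)
def toolR(jaw,tilt=0,axis=None):
    # tool x down, y at world angle jaw (rad); tilt lifts +x(frame) end
    x=np.array([0,0,-1.]); y=np.array([np.cos(jaw),np.sin(jaw),0]); z=np.cross(x,y)
    M=np.stack([x,y,z],1)
    if tilt:
        ax=-FR[:,1] if axis is None else axis
        M=R.from_rotvec(np.asarray(ax)*tilt).as_matrix()@M
    return M
def state():
    o=manip.get_obs(); return o,np.array(o["position"]),R.from_quat(o["ee_rot"]).as_matrix()
def go(p,M=None):
    """print move to TCP p: shift in present tool axes (mm), then rot vec in tool axes (rad)"""
    o,c,T=state()
    print("now",(c*1000).round(1),"jaw",np.degrees(np.arctan2(T[1,1],T[0,1])).round(1),"q",np.round(o["joint_pos"],2),"F",np.round(o["ft_force"],1),"g",round(o["grip_width"],3),"t",round(o["clock"],2))
    print(" frame xyz",(w2f(c)*1000).round(1),"tool down err",np.degrees(np.arccos(-T[2,0])).round(2))
    print(" shift tool mm",((T.T@(np.asarray(p)-c))*1000).round(1))
    if M is not None: print(" rotvec tool",R.from_matrix(T.T@M).as_rotvec().round(4)); print(" shift in target tool axes",((M.T@(np.asarray(p)-c))*1000).round(1))
E
python3 - <<'E'
from h import *
o,c,T=state(); print(T.round(3))
for j in (PSI,PSI-np.pi): go(f2w([.035,-.0415,.15]),toolR(j))
E
```

```text
[[ 0.     0.355 -0.935]
 [-0.    -0.935 -0.355]
 [-1.     0.    -0.   ]]
now [ 221.8 -584.3  231.3] jaw -69.2 q [ 1.19  0.33 -0.06  1.46  0.02  1.35 -0.09] F [ 0.4 -1.1 -0.9] g 1.002 t 1.35
 frame xyz [-350.8 -515.2  231.3] tool down err 0.0
 shift tool mm [  81.3 -379.2 -479.1]
 rotvec tool [-1.353e+00 -0.000e+00 -1.000e-04]
 shift in target tool axes [  81.3  385.8 -473.7]
now [ 221.8 -584.3  231.3] jaw -69.2 q [ 1.19  0.33 -0.06  1.46  0.02  1.35 -0.09] F [ 0.4 -1.1 -0.9] g 1.002 t 1.35
 frame xyz [-350.8 -515.2  231.3] tool down err 0.0
 shift tool mm [  81.3 -379.2 -479.1]
 rotvec tool [ 1.7885e+00 -1.0000e-04  0.0000e+00]
 shift in target tool axes [  81.3 -385.8  473.7]
```

```bash
python3 -m handwheel '0 -27 -34 0 0 0 60;0 -27 -34 0 0 0 60;0 -27 -34 0 0 0 60;0 -27 -34 0 0 0 60;0 -27 -34 0 0 0 60;0 -27 -34 0 0 0 60;0 -27 -34 0 0 0 60' 60; python3 -m handwheel '0 -27 -34 0 0 0 60;0 -27 -34 0 0 0 60;0 -27 -34 0 0 0 60;0 -27 -34 0 0 0 60;0 -27 -34 0 0 0 60;0 -27 -34 0 0 0 60;0 -27 -34 0 0 0 60'; python3 -m handwheel '0 0 0 -0.135 0 0 40;0 0 0 -0.135 0 0 40;0 0 0 -0.135 0 0 40;0 0 0 -0.135 0 0 40;0 0 0 -0.135 0 0 40'; python3 -m handwheel '0 0 0 -0.135 0 0 40;0 0 0 -0.135 0 0 40;0 0 0 -0.135 0 0 40;0 0 0 -0.135 0 0 40;0 0 0 -0.135 0 0 40;0 0 0 0 0 0 40'
python3 - <<'E'
from h import *
go(f2w([.035,-.0415,.026]),toolR(PSI))
E
```

```text
clock: 2.05
position: [0.3779, -0.3216, 0.2316]
ee_rot: [0.696, 0.127, -0.695, 0.128]
ft_force: [1.0, -0.6, -0.3]
grip_width: 0.701
clock: 2.75
position: [0.5334, -0.0605, 0.2316]
ee_rot: [0.696, 0.127, -0.695, 0.128]
ft_force: [1.1, 0.1, 0.4]
grip_width: 0.704
clock: 3.25
position: [0.5327, -0.062, 0.2314]
ee_rot: [0.613, 0.352, -0.613, 0.352]
ft_force: [0.3, 0.3, -0.0]
grip_width: 0.468
clock: 3.85
position: [0.5327, -0.0621, 0.2314]
ee_rot: [0.463, 0.535, -0.463, 0.535]
ft_force: [0.7, -0.4, 0.1]
grip_width: 0.47
now [532.7 -62.1 231.4] jaw 8.3 q [ 0.63  0.2  -0.68  1.67  0.13  1.32  0.08] F [ 0.7 -0.4  0.1] g 0.47 t 3.85
 frame xyz [ 32.3 -43.4 231.4] tool down err 0.01
 shift tool mm [205.4   2.7  -1.9]
 rotvec tool [-0.001   0.0001 -0.0002]
 shift in target tool axes [205.4   2.7  -1.9]
```

```bash
python3 -m handwheel '35 2.5 -2 0 0 0 40;35 0 0 0 0 0 40;35 0 0 0 0 0 40;35 0 0 0 0 0 40;25 0 0 0 0 0 40;15 0 0 0 0 0 40;13 0 0 0 0 0 40;12 0 0 0 0 0 40' ;python3 -m handwheel '0 0 0 0 0 0 40' ;python3 - <<'E'
from h import *
go(f2w([.035,-.0415,.026]),toolR(PSI))
for n in("scene","top"):
    c=cam(n); u,v=px(c,f2w([.035,-.0415,.045])).astype(int)
    cv2.imwrite(f"pics/g1{n}.png",cv2.resize(c["color"][max(0,v-50):v+50,u-65:u+65],None,fx=5,fy=5,interpolation=cv2.INTER_CUBIC))
E
```

```text
clock: 4.65
position: [0.5355, -0.0598, 0.0262]
ee_rot: [0.464, 0.533, -0.463, 0.534]
ft_force: [0.7, -0.3, -0.5]
grip_width: 0.466
clock: 4.75
position: [0.5345, -0.0597, 0.0254]
ee_rot: [0.463, 0.534, -0.464, 0.534]
ft_force: [0.1, 0.2, 0.2]
grip_width: 0.465
now [534.5 -59.7  25.4] jaw 8.1 q [ 0.55  0.43 -0.62  1.87  0.31  0.94 -0.07] F [0.1 0.2 0.2] g 0.465 t 4.75
 frame xyz [ 34.4 -41.3  25.4] tool down err 0.07
 shift tool mm [-0.6  0.6  0.2]
 rotvec tool [-0.0039 -0.0003  0.0011]
 shift in target tool axes [-0.6  0.6  0.2]
```

View pics/g1scene.png

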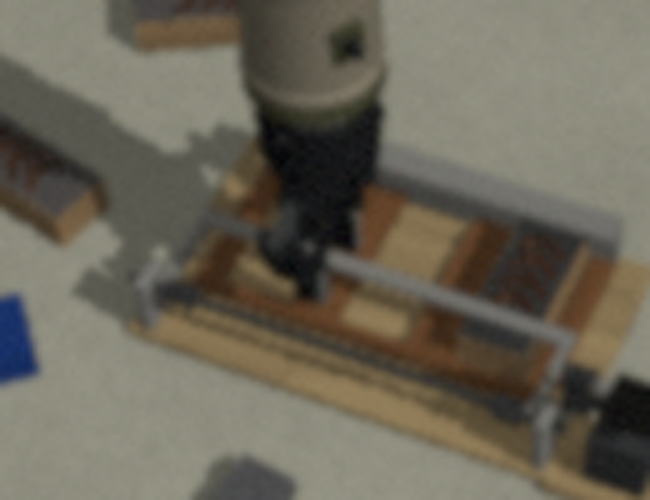

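The fingers straddle the bar between pocket 0 and 1 (bar enters the gripper at about (320,255) in the crop). I close on it.

```bash
python3 -m handwheel '0 0 0 0 0 0 5;0 0 0 0 0 0 5;0 0 0 0 0 0 5;0 0 0 0 0 0 5;0 0 0 0 0 0 5;0 0 0 0 0 0 5' 60 ;python3 - <<'E'
from h import *
go(f2w([.035,-.0415,.026]),toolR(PSI))
q=np.linspace(.12,2.09,22); a=q-.139
p=np.stack([100-65*np.cos(a),45+65*np.sin(a)],1)
d=np.diff(p,axis=0); 
print([ (round(q[i+1],2),(-d[i,1]).round(1),d[i,0].round(1)) for i in range(len(d))])
E
```

```text
clock: 5.45
position: [0.5361, -0.0597, 0.0272]
ee_rot: [0.464, 0.533, -0.463, 0.535]
ft_force: [4.6, 0.1, 6.0]
grip_width: 0.117
now [536.1 -59.7  27.2] jaw 8.1 q [ 0.55  0.43 -0.62  1.87  0.31  0.94 -0.06] F [4.6 0.1 6. ] g 0.117 t 5.45
 frame xyz [ 36.  -41.5  27.2] tool down err 0.15
 shift tool mm [ 1.2 -1.  -0. ]
 rotvec tool [-0.0029  0.0006 -0.0026]
 shift in target tool axes [ 1.2 -1.  -0. ]
[(np.float64(0.21), np.float64(-6.1), np.float64(0.2)), (np.float64(0.31), np.float64(-6.1), np.float64(0.7)), (np.float64(0.4), np.float64(-6.0), np.float64(1.3)), (np.float64(0.5), np.float64(-5.8), np.float64(1.9)), (np.float64(0.59), np.float64(-5.6), np.float64(2.4)), (np.float64(0.68), np.float64(-5.4), np.float64(2.9)), (np.float64(0.78), np.float64(-5.1), np.float64(3.4)), (np.float64(0.87), np.float64(-4.7), np.float64(3.9)), (np.float64(0.96), np.float64(-4.3), np.float64(4.3)), (np.float64(1.06), np.float64(-3.9), np.float64(4.7)), (np.float64(1.15), np.float64(-3.5), np.float64(5.0)), (np.float64(1.25), np.float64(-3.0), np.float64(5.3)), (np.float64(1.34), np.float64(-2.5), np.float64(5.6)), (np.float64(1.43), np.float64(-1.9), np.float64(5.8)), (np.float64(1.53), np.float64(-1.4), np.float64(5.9)), (np.float64(1.62), np.float64(-0.8), np.float64(6.0)), (np.float64(1.71), np.float64(-0.3), np.float64(6.1)), (np.float64(1.81), np.float64(0.3), np.float64(6.1)), (np.float64(1.9), np.float64(0.9), np.float64(6.0)), (np.float64(2.0), np.float64(1.4), np.float64(5.9)), (np.float64(2.09), np.float64(2.0), np.float64(5.8))]
```

```bash
python3 -m handwheel '-6.1 0.2 0 0 0 0 5;-6.1 0.7 0 0 0 0 5;-6 1.3 0 0 0 0 5;-5.8 1.9 0 0 0 0 5;-5.6 2.4 0 0 0 0 5;-5.4 2.9 0 0 0 0 5;-5.1 3.4 0 0 0 0 5' ;python3 - <<'E'
from h import *
go(f2w([.035,-.0415,.026]),toolR(PSI))
E
```

```text
clock: 6.15
position: [0.5449, -0.0582, 0.0643]
ee_rot: [0.462, 0.536, -0.465, 0.533]
ft_force: [-0.7, -0.6, -13.2]
grip_width: 0.112
now [544.9 -58.2  64.3] jaw 8.1 q [ 0.56  0.4  -0.63  1.81  0.27  1.02 -0.04] F [ -0.7  -0.6 -13.2] g 0.112 t 6.15
 frame xyz [ 44.9 -41.3  64.3] tool down err 0.35
 shift tool mm [38.4 -9.6  0.2]
 rotvec tool [-0.0032 -0.001   0.0061]
 shift in target tool axes [38.3 -9.9  0.2]
```

```bash
python3 -m handwheel '-4.7 3.9 0 0 0 0 5;-4.3 4.3 0 0 0 0 5;-3.9 4.7 0 0 0 0 5;-3.5 5 0 0 0 0 5;-3 5.3 0 0 0 0 5;-2.5 5.6 0 0 0 0 5;-1.9 5.8 0 0 0 0 5' ;python3 - <<'E'
from h import *
go(f2w([.1+.065*.362,-.0415,.1056-.019]),toolR(PSI))
E
python3 -m handwheel '-1.4 5.9 0 0 0 0 5;-0.8 6 0 0 0 0 5;-0.3 6.1 0 0 0 0 5;0.3 6.1 0 0 0 0 5;0.9 6 0 0 0 0 5;1.4 5.9 0 0 0 0 5;2 5.8 0 0 0 0 5;0 0 0 0 0 0 5'
python3 - <<'E'
from h import *
go(f2w([.1+.065*.362,-.0415,.1056-.019]),toolR(PSI))
c=cam("scene"); u,v=px(c,f2w([.1,0,.08])).astype(int)
cv2.imwrite(f"pics/g2.png",cv2.resize(c["color"][max(0,v-50):v+50,u-65:u+65],None,fx=5,fy=5,interpolation=cv2.INTER_CUBIC))
E
```

```text
clock: 6.85
position: [0.5768, -0.0537, 0.0925]
ee_rot: [0.46, 0.536, -0.467, 0.532]
ft_force: [-35.9, -1.8, 47.1]
grip_width: 0.116
now [576.8 -53.7  92.5] jaw 8.1 q [ 0.53  0.43 -0.63  1.71  0.28  1.11 -0.05] F [-35.9  -1.8  47.1] g 0.116 t 6.85
 frame xyz [ 77.2 -41.5  92.5] tool down err 0.7
 shift tool mm [ 5.3 46.4 -0.2]
 rotvec tool [-0.0035  0.0019  0.0121]
 shift in target tool axes [ 5.9 46.4  0. ]
clock: 7.65
position: [0.6229, -0.0463, 0.0889]
ee_rot: [0.463, 0.535, -0.463, 0.534]
ft_force: [-6.2, 0.8, 5.4]
grip_width: 0.115
now [622.9 -46.3  88.9] jaw 8.2 q [ 0.47  0.52 -0.61  1.59  0.32  1.13 -0.08] F [-6.2  0.8  5.4] g 0.115 t 7.65
 frame xyz [123.8 -40.8  88.9] tool down err 0.08
 shift tool mm [ 2.3 -0.3  0.7]
 rotvec tool [-0.0022 -0.0002  0.0014]
 shift in target tool axes [ 2.3 -0.3  0.7]
```

View pics/g2.png

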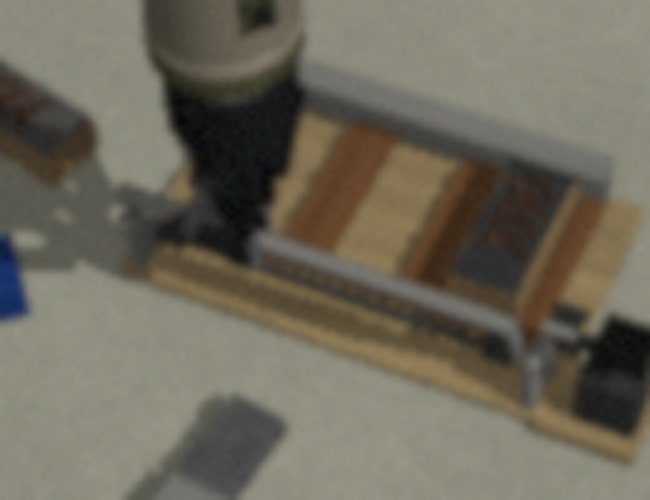

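```bash
python3 -m handwheel '-1 -3 0 0 0 0 5;-1 -3 0 0 0 0 5;0 -1.5 0 0 0 0 5;0 0 0 0 0 0 5'; python3 -m handwheel '0 0 0 0 0 0 40;0 0 0 0 0 0 40;0 0 0 0 0 0 40;0 0 0 0 0 0 40;-20 0 0 0 0 0 50;-40 0 0 0 0 0 60;-40 0 0 0 0 0 60;0 0 0 0 0 0 60'
python3 - <<'E'
from h import *
go(f2w([.02,.083,.15]),toolR(PSI-np.pi/2))
c=cam("scene"); u,v=px(c,f2w([.1,0,.08])).astype(int)
cv2.imwrite(f"pics/g3.png",cv2.resize(c["color"][max(0,v-50):v+50,u-65:u+65],None,fx=5,fy=5,interpolation=cv2.INTER_CUBIC))
E
```

```text
clock: 8.1
position: [0.6167, -0.047, 0.0914]
ee_rot: [0.464, 0.534, -0.462, 0.535]
ft_force: [1.7, 5.7, 7.5]
grip_width: 0.112
clock: 8.9
position: [0.6184, -0.0479, 0.196]
ee_rot: [0.465, 0.532, -0.462, 0.537]
ft_force: [0.3, -0.1, 0.6]
grip_width: 0.698
now [618.4 -47.9 196. ] jaw 8.1 q [ 0.5   0.41 -0.65  1.5   0.25  1.3  -0.03] F [ 0.3 -0.1  0.6] g 0.698 t 8.9
 frame xyz [119.1 -41.7 196. ] tool down err 0.48
 shift tool mm [  44.9  -99.9 -124.5]
 rotvec tool [ 1.5676 -0.0048 -0.0081]
 shift in target tool axes [  46.  -124.7   99.1]
```

View pics/g3.png

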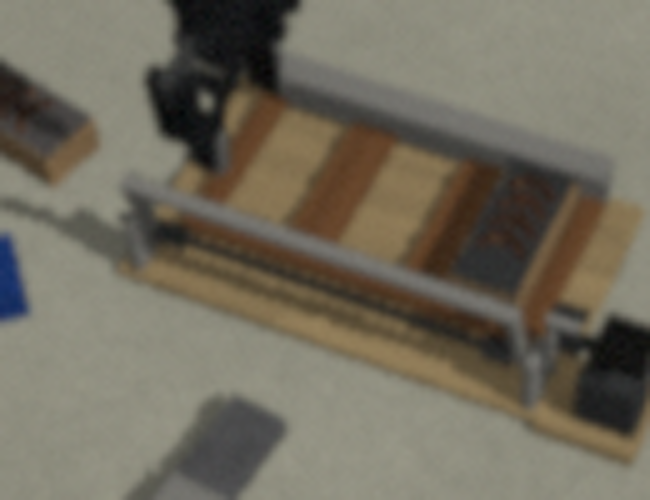

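Run:
```python
from h import *
c=cam("top"); im=c["color"]
# rectified frame-plane view at z=.008 floor & z=.051, 0.5mm/px, frame x up, y left
def rect(z,x0,x1,y0,y1,s=.0005):
    xs=np.arange(x1,x0,-s); ys=np.arange(y1,y0,-s)
    X,Y=np.meshgrid(xs,ys,indexing='ij')
    W=np.stack([X,Y,np.full_like(X,z)],-1)@FR.T+F0
    uv=px(c,W).astype(np.float32)
    return cv2.remap(im,uv[...,0],uv[...,1],cv2.INTER_CUBIC)
a=rect(.016,-.08,.12,-.16,.16)
for y in (-83,0,83):
  for s in(-25.5,25.5):
    u=int((160-(y+s))*2); cv2.line(a,(u,int((120-59)*2)),(u,int((120+57)*2)),(0,0,255),1)
for x in(59,-45,-70,115):
    v=int((120-x)*2); cv2.line(a,(0,v),(640,v),(0,255,0),1)
cv2.imwrite("pics/rect.png",np.clip(a*1.6,0,255).astype('uint8'))
```

```text
(no output)
```

View pics/rect.png

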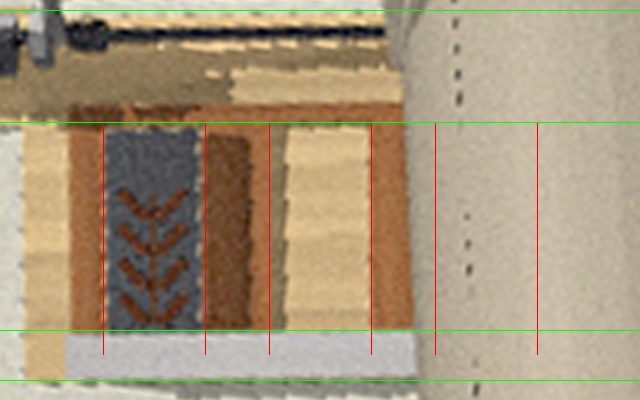

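```bash
python3 -m handwheel '0 0 0 0.1425 0 0 62;0 0 0 0.1425 0 0 62;0 0 0 0.1425 0 0 62;0 0 0 0.1425 0 0 62;0 0 0 0.1425 0 0 62;0 0 0 0.1425 0 0 62' ;  python3 -m handwheel '0 0 0 0.1425 0 0 62;0 0 0 0.1425 0 0 62;0 0 0 0.1425 0 0 62;0 0 0 0.1425 0 0 62;0 0 0 0.1425 0 0 62;0 0 0 0 0 0 62'
python3 - <<'E'
from h import *
go(f2w([.005,.083,.018]),toolR(PSI-np.pi/2))
E
```

```text
clock: 9.6
position: [0.6149, -0.0484, 0.1883]
ee_rot: [-0.643, -0.293, 0.645, -0.292]
ft_force: [1.0, 0.2, -0.3]
grip_width: 0.726
clock: 10.2
position: [0.615, -0.0483, 0.1885]
ee_rot: [-0.704, -0.05, 0.706, -0.051]
ft_force: [-0.1, 0.2, -0.1]
grip_width: 0.723
now [615.  -48.3 188.5] jaw -81.8 q [ 0.32  0.37 -0.4   1.52  0.15  1.28 -1.53] F [-0.1  0.2 -0.1] g 0.723 t 10.2
 frame xyz [115.7 -41.6 188.5] tool down err 0.14
 shift tool mm [ 170.8 -124.4  110.6]
 rotvec tool [-0.0021  0.0025  0.0001]
 shift in target tool axes [ 170.5 -124.6  110.7]
```

```bash
python3 -m handwheel '0 -31 28 0 0 0 62;0 -31 28 0 0 0 62;0 -31 28 0 0 0 62;0 -31.5 26.5 0 0 0 62;35 0 0 0 0 0 62;35 0 0 0 0 0 62;35 0 0 0 0 0 62;0 0 0 0 0 0 62'
python3 - <<'E'
from h import *
go(f2w([.005,.083,.018]),toolR(PSI-np.pi/2))
c=cam("scene"); u,v=px(c,f2w([.0,.083,.05])).astype(int)
cv2.imwrite(f"pics/g4.png",cv2.resize(c["color"][max(0,v-50):v+50,u-65:u+65],None,fx=5,fy=5,interpolation=cv2.INTER_CUBIC))
E
```

```text
clock: 11.0
position: [0.4848, 0.0585, 0.0807]
ee_rot: [-0.702, -0.053, 0.708, -0.053]
ft_force: [0.0, 0.5, 0.9]
grip_width: 0.724
now [484.8  58.5  80.7] jaw -81.4 q [ 0.24  0.23 -0.49  1.96  0.12  1.   -1.73] F [0.  0.5 0.9] g 0.724 t 11.0
 frame xyz [ 2.3 82.8 80.7] tool down err 0.48
 shift tool mm [62.6 -0.1 -3.2]
 rotvec tool [0.0045 0.0084 0.0006]
 shift in target tool axes [62.7 -0.2 -2.7]
```

View pics/g4.png

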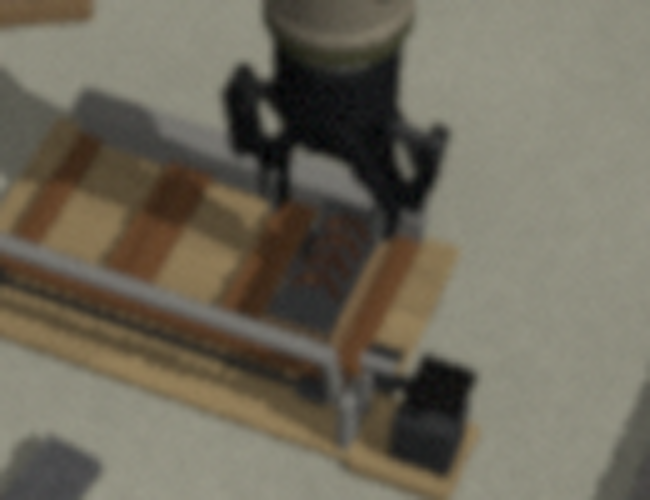

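```bash
python3 -m handwheel '20 0 -2 0 0 0 62;20 0 0 0 0 0 62;12 0 0 0 0 0 62;9 0 0 0 0 0 62;0 0 0 0 0 0 62'; python3 -m handwheel '0 0 0 0 0 0 40;0 0 0 0 0 0 40;0 0 0 0 0 0 40;0 0 0 0 0 0 40;0 0 0 0 0 0 40' 60
python3 - <<'E'
from h import *
go(f2w([.005,.083,.018]),toolR(PSI-np.pi/2))
E
```

```text
clock: 11.55
position: [0.4903, 0.0593, 0.024]
ee_rot: [-0.705, -0.052, 0.705, -0.052]
ft_force: [-0.4, -0.1, 0.3]
grip_width: 0.723
clock: 12.05
position: [0.4912, 0.0595, 0.0253]
ee_rot: [0.706, 0.051, -0.705, 0.051]
ft_force: [-1.3, -0.4, 6.6]
grip_width: 0.543
now [491.2  59.5  25.3] jaw -81.7 q [ 0.21  0.32 -0.47  1.99  0.19  0.88 -1.79] F [-1.3 -0.4  6.6] g 0.543 t 12.05
 frame xyz [ 8.8 82.9 25.3] tool down err 0.1
 shift tool mm [ 7.3 -0.1  3.8]
 rotvec tool [ 0.0006 -0.0018 -0.0003]
 shift in target tool axes [ 7.3 -0.1  3.8]
```

```bash
python3 -m handwheel '0 0 0 0 0 0 60;0 0 0 0 0 0 60;4 0 1 0 0 0 60;3.5 0 0 0 0 0 60;0 0 0 0 0 0 60;0 0 0 0 0 0 60'
python3 - <<'E'
from h import *
go(f2w([.005,.083,.018]),toolR(PSI-np.pi/2))
E
python3 -m handwheel '0 0 0 0 0 0 40;0 0 0 0 0 0 40;0 0 0 0 0 0 40;0 0 0 0 0 0 40;0 0 0 0 0 0 40' 70
python3 - <<'E'
from h import *
go(f2w([.005,.083,.018]),toolR(PSI-np.pi/2))
E
```

```text
clock: 12.65
position: [0.4892, 0.0592, 0.0164]
ee_rot: [-0.705, -0.051, 0.705, -0.051]
ft_force: [-0.0, -0.0, -0.3]
grip_width: 0.703
now [489.2  59.2  16.4] jaw -81.7 q [ 0.21  0.33 -0.47  2.    0.19  0.86 -1.79] F [-0.  -0.  -0.3] g 0.703 t 12.65
 frame xyz [ 6.8 82.9 16.4] tool down err 0.02
 shift tool mm [-1.6 -0.1  1.8]
 rotvec tool [ 0.0004  0.0004 -0.    ]
 shift in target tool axes [-1.6 -0.1  1.8]
clock: 13.15
position: [0.4898, 0.0593, 0.017]
ee_rot: [0.706, 0.051, -0.705, 0.051]
ft_force: [-1.3, 0.4, 5.4]
grip_width: 0.548
now [489.8  59.3  17. ] jaw -81.7 q [ 0.21  0.33 -0.47  2.    0.19  0.86 -1.79] F [-1.3  0.4  5.4] g 0.548 t 13.15
 frame xyz [ 7.3 82.9 17. ] tool down err 0.05
 shift tool mm [-1.  -0.1  2.3]
 rotvec tool [ 0.0004 -0.0008 -0.0002]
 shift in target tool axes [-1.  -0.1  2.3]
```

```bash
cat >> h.py <<'E'
def rows(path):
    """path: list of (theta, xc, zc) of block's -x bottom corner, frame mm; with TCP local (lx,lz); prints tool rows for jaw=-frame y"""
def plan(path,lx,lz,start=None):
    # tool axes in frame xz-plane at theta: tx=(sin,-cos) ; tz=-(cos,sin)
    pr=None
    for th,xc,zc in path:
        c,s=np.cos(th),np.sin(th); p=np.array([xc+lx*c-lz*s, zc+lx*s+lz*c])
        if pr is None and start is not None: pass
        if pr is not None:
            c0,s0=np.cos(pr[0]),np.sin(pr[0]); d=p-pr[1]
            print(f"{d@[s0,-c0]:.1f} 0 {d@[-c0,-s0]:.1f} 0 {th-pr[0]:.3f} 0")
        pr=(th,p)
    print("end tcp frame",pr[1].round(1))
E
python3 - <<'E'
from h import *
plan([(0,-54,8),(.05,-54,8.5),(.1,-52.5,9),(.15,-51,9.5),(.2,-49.5,9.5),(.25,-48,9.5),(.25,-48+19.4,9.5+5),(.25,-48+38.8,9.5+10)],61.3,9)
E
```

```text
-3.6 0 0.5 0 0.050 0
-3.5 0 -1.0 0 0.050 0
-3.4 0 -1.0 0 0.050 0
-2.8 0 -1.0 0 0.050 0
-2.8 0 -0.9 0 0.050 0
-0.0 0 -20.0 0 0.000 0
-0.0 0 -20.0 0 0.000 0
end tcp frame [48.  43.4]
```

```bash
python3 -m handwheel '-3.6 0 0.5 0 0.05 0 40;-3.5 0 -1 0 0.05 0 40;-3.4 0 -1 0 0.05 0 40;-2.8 0 -1 0 0.05 0 40;-2.8 0 -1 0 0.05 0 40;0 0 0 0 0 0 40'
python3 - <<'E'
from h import *
go(f2w([.0063,.083,.034]),toolR(PSI-np.pi/2,.25))
c=cam("scene"); u,v=px(c,f2w([.0,.083,.05])).astype(int)
cv2.imwrite(f"pics/g5.png",cv2.resize(c["color"][max(0,v-50):v+50,u-65:u+65],None,fx=5,fy=5,interpolation=cv2.INTER_CUBIC))
E
```

```text
clock: 13.75
position: [0.4902, 0.059, 0.0328]
ee_rot: [0.788, 0.057, -0.612, 0.045]
ft_force: [-0.2, 0.5, -1.4]
grip_width: 0.546
now [490.2  59.   32.8] jaw -81.7 q [ 0.25  0.15 -0.49  2.19  0.17  0.57 -1.79] F [-0.2  0.5 -1.4] g 0.546 t 13.75
 frame xyz [ 7.7 82.6 32.8] tool down err 14.31
 shift tool mm [-1.5 -0.4  1. ]
 rotvec tool [ 0.0004  0.0002 -0.0007]
 shift in target tool axes [-1.5 -0.4  1. ]
```

View pics/g5.png

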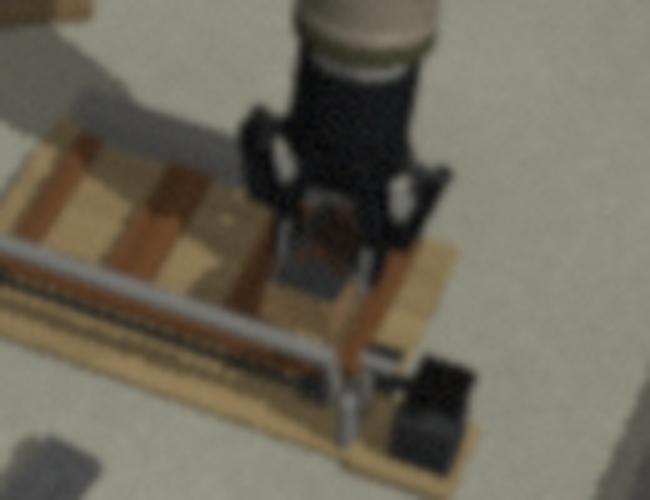

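```bash
python3 -m handwheel '0 0 -11 0 0 0 40;0 0 -11 0 0 0 40;-15 0 -3.8 0 0 0 40;-30 0 -7.6 0 0 0 40;-34 0 -8.7 0 0 0 40;-34 0 -8.7 0 0 0 40;0 0 0 0 0 0 40'
python3 - <<'E'
from h import *
c=cam("top")
P=pts(c).reshape(-1,3)
m=(c["depth"].ravel()>0)&(P[:,2]>.012)&(P[:,2]<.026)&(P[:,0]>.35)&(P[:,0]<.6)&(P[:,1]>.25)&(P[:,1]<.47)
r=cv2.minAreaRect((P[m][:,:2]*1000).astype(np.float32)); print(r)
go(np.array([.478,.370,.12]),toolR(PSI-np.pi/2,0))
cv2.imwrite(f"pics/g6.png",cam("scene")["color"])
E
```

```text
clock: 14.5
position: [0.5164, 0.0634, 0.1608]
ee_rot: [0.79, 0.057, -0.609, 0.045]
ft_force: [0.3, -0.0, -0.5]
grip_width: 0.547
((478.15020751953125, 371.16278076171875), (200.04273986816406, 162.60287475585938), 6.819214344024658)
now [515.  63. 158.] jaw -81.7 q [ 0.29  0.   -0.51  2.03  0.03  0.86 -1.66] F [-0.1  0.6 -1.3] g 0.548 t 14.55
 frame xyz [ 32.8  83.  158. ] tool down err 14.59
 shift tool mm [  38.7 -309.1    1.9]
 rotvec tool [ 3.000e-04 -2.546e-01 -2.000e-04]
 shift in target tool axes [  38.  -309.1   -7.8]
```

View pics/g6.png

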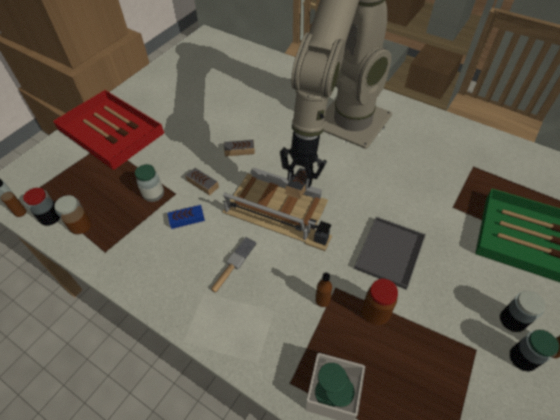

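```bash
python3 -m handwheel '0 -38 0 0 -0.051 0 40;0 -39 0 0 -0.051 0 40;0 -39 0 0 -0.051 0 40;0 -39 0 0 -0.051 0 40;0 -39 0 0 -0.051 0 40;0 -39 0 0 0 0 40;0 -38 0 0 0 0 40;0 -38 0 0 0 0 40'
python3 - <<'E'
from h import *
go(np.array([.482,.370,.016]),toolR(PSI-np.pi/2,0))
E
```

```text
clock: 15.4
position: [0.4672, 0.3697, 0.1531]
ee_rot: [-0.703, -0.051, 0.708, -0.052]
ft_force: [0.1, -0.1, 0.3]
grip_width: 0.547
now [467.2 369.7 153.1] jaw -81.7 q [-0.2   0.41 -0.69  1.61  0.27  1.23 -2.36] F [ 0.1 -0.1  0.3] g 0.547 t 15.4
 frame xyz [ 29.8 393.3 153.1] tool down err 0.45
 shift tool mm [136.9   1.7 -15.8]
 rotvec tool [-0.0001  0.0078 -0.0007]
 shift in target tool axes [137.1   1.8 -14.7]
```

```bash
python3 -m handwheel '25 0 -8 -0.14 0 0 40;30 0 -7 0 0 0 40;30 0 0 0 0 0 40;25 0 0 0 0 0 40;12 0 0 0 0 0 40;8 0 0 0 0 0 40;0 0 0 0 0 0 40'
python3 - <<'E'
from h import *
go(np.array([.482,.370,.016]),toolR(PSI-np.pi/2,0))
E
```

```text
clock: 16.1
position: [0.4813, 0.3712, 0.0241]
ee_rot: [-0.698, -0.1, 0.702, -0.101]
ft_force: [1.0, -0.3, -0.1]
grip_width: 0.54
now [481.3 371.2  24.1] jaw -73.7 q [-0.23  0.58 -0.65  1.68  0.39  1.02 -2.29] F [ 1.  -0.3 -0.1] g 0.54 t 16.1
 frame xyz [ 44.  392.8  24.1] tool down err 0.37
 shift tool mm [ 8.1  1.4 -0.4]
 rotvec tool [ 1.403e-01  6.500e-03 -1.000e-04]
 shift in target tool axes [ 8.1  1.3 -0.5]
```

```bash
python3 -m handwheel '4 0 0 0 0 0 40;4 0 0 0 0 0 40;0 0 0 0 0 0 40;0 0 0 0 0 0 62;0 0 0 0 0 0 62;0 0 0 0 0 0 62;-25 0 0 0 0 0 62;-45 0 0 0 0 0 62';python3 -m handwheel '-40 0 0 0 0 0 62;-40 0 0 0 0 0 62;0 0 0 0 0 0 62'
python3 - <<'E'
from h import *
go(f2w([.0,-.083,.2]),toolR(np.radians(-5),0))
cv2.imwrite(f"pics/g7.png",cam("scene")["color"])
c=cam("top"); cv2.imwrite(f"pics/g7t.png",c["color"])
E
```

```text
clock: 16.9
position: [0.4804, 0.3699, 0.0851]
ee_rot: [-0.696, -0.1, 0.703, -0.101]
ft_force: [2.2, 0.6, 0.4]
grip_width: 0.722
clock: 17.2
position: [0.4842, 0.3737, 0.1733]
ee_rot: [0.701, 0.102, -0.699, 0.099]
ft_force: [1.0, 1.0, -0.8]
grip_width: 0.728
now [484.2 373.7 173.3] jaw -73.6 q [-0.18  0.43 -0.71  1.55  0.28  1.27 -2.22] F [ 1.   1.  -0.8] g 0.728 t 17.2
 frame xyz [ 47.2 394.8 173.3] tool down err 0.3
 shift tool mm [-28.8 466.4 113.5]
 rotvec tool [-1.1981e+00 -5.4000e-03  1.0000e-03]
 shift in target tool axes [-26.7  64.  475.9]
```

View pics/g7.png

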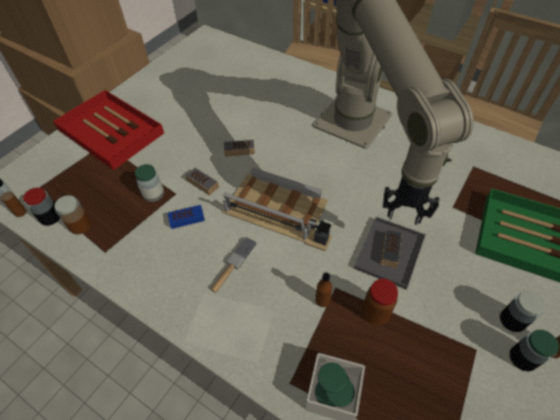

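View pics/g7t.png

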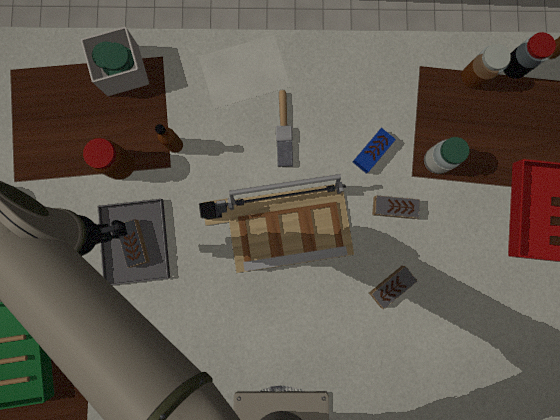

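```bash
cat >> h.py <<'E'
def blk(cn,x0,x1,y0,y1,z0=.026,z1=.036):
    c=cam(cn);P=pts(c).reshape(-1,3)
    m=(c["depth"].ravel()>0)&(P[:,2]>z0)&(P[:,2]<z1)&(P[:,0]>x0)&(P[:,0]<x1)&(P[:,1]>y0)&(P[:,1]<y1)
    r=cv2.minAreaRect((P[m][:,:2]*1000).astype(np.float32)); print(cn,m.sum(),np.round(r[0],1),np.round(r[1],1),round(r[2],1)); return r
def rectv(c,z,x0=-.08,x1=.12,y0=-.16,y1=.16,s=.0005):
    xs=np.arange(x1,x0,-s); ys=np.arange(y1,y0,-s)
    X,Y=np.meshgrid(xs,ys,indexing='ij')
    W=np.stack([X,Y,np.full_like(X,z)],-1)@FR.T+F0
    uv=px(c,W).astype(np.float32)
    return cv2.remap(c["color"],uv[...,0],uv[...,1],cv2.INTER_CUBIC)
def draw(a):
  for y in (-83,0,83):
    for s in(-25.5,25.5):
      u=int((160-(y+s))*2); cv2.line(a,(u,int((120-59)*2)),(u,int((120+57)*2)),(0,0,255),1)
  for x in(59,-45,-70,115):
    v=int((120-x)*2); cv2.line(a,(0,v),(640,v),(0,255,0),1)
  return np.clip(a*1.6,0,255).astype('uint8')
E
python3 - <<'E'
from h import *
for n in("top","scene"):
    c=cam(n); cv2.imwrite(f"pics/r_{n}.png",draw(rectv(c,.016)))
    blk(n,.50,.64,-.36,-.2); blk(n,.28,.46,-.36,-.18)
    P=pts(c).reshape(-1,3); Q=(P-F0)@FR*1000
    ok=c["depth"].ravel()>0
    m=ok&(np.abs(Q[:,2]-51)<4)&(Q[:,0]<-35)&(Q[:,0]>-80)&(abs(Q[:,1])<140)
    q=Q[m]; print("lip x",np.percentile(q[:,0],[1,99]),"y",np.percentile(q[:,1],[.5,99.5]), m.sum())
    f=np.polyfit(q[:,1],q[:,0],1); print("slope",f)
E
```

```text
top 834 [ 567.7 -287.9] [111.   48.4] 84.8
top 893 [ 368.7 -275.7] [ 48.6 109.7] 38.5
lip x [-67.81839871 -45.23117061] y [-124.21055915  123.78639538] 935
slope [-1.11501746e-02 -5.64717074e+01]
scene 347 [ 569.2 -290.3] [115.   49.5] 85.0
scene 284 [ 370.1 -277.2] [ 58.8 108. ] 40.3
lip x [-69.77503686 -43.35527213] y [-127.79111558  120.92541969] 410
slope [-9.83798479e-03 -5.54740653e+01]
```

View pics/r_top.png

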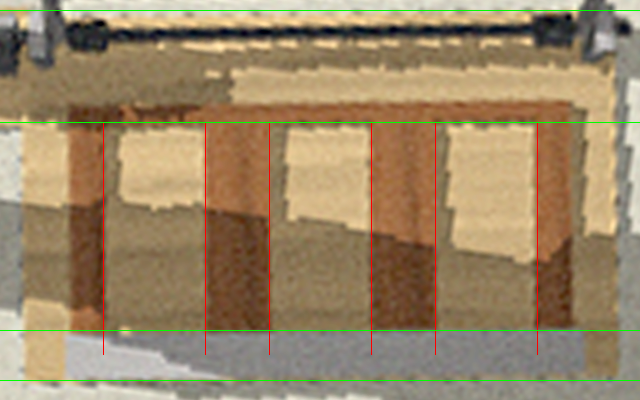

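View pics/r_scene.png

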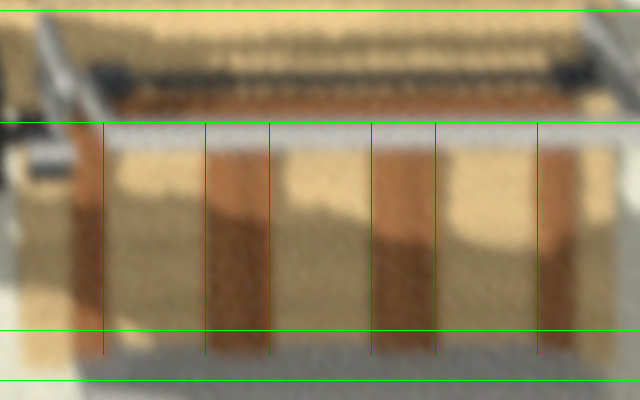

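```bash
sed -i 's/^PSI=.*/PSI=0.152/' h.py
python3 - <<'E'
from h import *
go(np.array([.5683,-.2888,.19]),toolR(np.radians(-5.2),0))
E
```

```text
now [482.  371.1 166. ] jaw -73.7 q [-0.18  0.43 -0.71  1.56  0.29  1.26 -2.22] F [0.9 0.5 0.1] g 0.725 t 17.6
 frame xyz [ 47.4 392.3 166. ] tool down err 0.38
 shift tool mm [-23.4 657.5 103.1]
 rotvec tool [-1.1947  0.0057  0.0041]
 shift in target tool axes [-24.  145.8 649.4]
```

```bash
python3 -m handwheel '-24 30 5 0 0 0 66;0 42 6.5 0 0 0 66;0 42 6.5 0 0 0 66;0 42 6.5 0 0 0 66;0 42 6.5 0 0 0 66;0 42 6.5 0 0 0 66;0 42 6.5 0 0 0 66;0 42 6.5 0 0 0 66'; python3 -m handwheel '0 42 6.5 0 0 0 66;0 42 6.5 0 0 0 66;0 42 6.5 0 0 0 66;0 42 6.5 0 0 0 66;0 42 6.5 0 0 0 66;0 42 6.5 0 0 0 66;0 42 6.5 0 0 0 66;0 42 6.5 0 0 0 66';python3 -m handwheel '0 0 0 -0.133 0 0 66;0 0 0 -0.133 0 0 66;0 0 0 -0.133 0 0 66;0 0 0 -0.133 0 0 66;0 0 0 -0.133 0 0 66;0 0 0 -0.133 0 0 66;0 0 0 -0.133 0 0 66;0 0 0 -0.133 0 0 66';python3 -m handwheel '0 0 0 -0.13 0 0 66;0 0 0 0 0 0 66'
python3 - <<'E'
from h import *
blk("scene",.50,.64,-.36,-.2); 
go(np.array([.5683,-.2888,.011]),toolR(np.radians(-5.2),0))
E
```

```text
clock: 18.4
position: [0.525, 0.0446, 0.1908]
ee_rot: [-0.698, -0.101, 0.702, -0.101]
ft_force: [0.1, 0.1, 0.0]
grip_width: 0.773
clock: 19.2
position: [0.5697, -0.2923, 0.1905]
ee_rot: [-0.698, -0.101, 0.702, -0.1]
ft_force: [1.4, 0.5, 0.1]
grip_width: 0.769
clock: 20.0
position: [0.5697, -0.2906, 0.1905]
ee_rot: [-0.549, -0.444, 0.553, -0.442]
ft_force: [0.4, -0.4, 0.4]
grip_width: 0.771
clock: 20.2
position: [0.5696, -0.2906, 0.1905]
ee_rot: [-0.52, -0.478, 0.523, -0.476]
ft_force: [0.9, 0.2, 0.1]
grip_width: 0.777
scene 336 [ 569.7 -291.5] [113.3  50. ] 85.4
now [ 569.7 -290.6  190.6] jaw -5.4 q [ 0.82  0.45 -0.56  1.45  0.24  1.32  0.14] F [-0.  -0.1  0.4] g 0.776 t 20.25
 frame xyz [  33.9 -275.1  190.6] tool down err 0.32
 shift tool mm [179.6  -0.6  -1.8]
 rotvec tool [-0.0035  0.0006  0.0055]
 shift in target tool axes [179.6  -1.5  -1.7]
```

```bash
python3 -m handwheel '35 -0.5 -1.5 0 0 0 66;35 0 0 0 0 0 66;35 0 0 0 0 0 66;30 0 0 0 0 0 66;20 0 0 0 0 0 66;12 0 0 0 0 0 66;10 0 0 0 0 0 66;0 0 0 0 0 0 66'
python3 - <<'E'
from h import *
go(np.array([.5683,-.2888,.011]),toolR(np.radians(-5.2),0))
E
```

```text
clock: 21.05
position: [0.5682, -0.2891, 0.0133]
ee_rot: [-0.521, -0.478, 0.524, -0.475]
ft_force: [-0.7, 0.7, -0.3]
grip_width: 0.771
now [ 568.2 -289.1   13.3] jaw -5.3 q [ 0.78  0.62 -0.51  1.6   0.34  1.02  0.07] F [-0.7  0.7 -0.3] g 0.771 t 21.05
 frame xyz [  32.7 -273.4   13.3] tool down err 0.34
 shift tool mm [ 2.3  0.  -0.3]
 rotvec tool [-0.0019  0.0008  0.006 ]
 shift in target tool axes [ 2.3  0.  -0.3]
```

```bash
python3 -m handwheel '2 0 0 0 0 0 66;0 0 0 0 0 0 40;0 0 0 0 0 0 40;0 0 0 0 0 0 40;0 0 0 0 0 0 40;0 0 0 0 0 0 40' 70
python3 - <<'E'
from h import *
go(np.array([.5683,-.2888,.011]),toolR(np.radians(-5.2),0))
E
python3 -m handwheel '-20 0 0 0 0 0 40;-40 0 0 0 0 0 40;-40 0 0 0 0 0 40;-35 0 0 0 0 0 40;0 0 0 0 0 0 40'
python3 - <<'E'
from h import *
go(f2w([.03,.0,.15]),toolR(PSI-np.pi/2,0))
E
```

```text
clock: 21.65
position: [0.5694, -0.2896, 0.0134]
ee_rot: [-0.521, -0.477, 0.524, -0.476]
ft_force: [-0.5, -0.7, 7.0]
grip_width: 0.541
now [ 569.4 -289.6   13.4] jaw -5.3 q [ 0.78  0.62 -0.51  1.6   0.34  1.01  0.07] F [-0.5 -0.7  7. ] g 0.541 t 21.65
 frame xyz [  33.8 -274.1   13.4] tool down err 0.21
 shift tool mm [ 2.4 -1.2 -0.7]
 rotvec tool [-0.001  0.002  0.003]
 shift in target tool axes [ 2.4 -1.2 -0.7]
clock: 22.15
position: [0.5718, -0.29, 0.153]
ee_rot: [-0.522, -0.475, 0.523, -0.478]
ft_force: [1.1, 0.2, -1.7]
grip_width: 0.543
now [ 571.8 -290.   153. ] jaw -5.3 q [ 0.81  0.47 -0.56  1.49  0.26  1.24  0.13] F [ 1.1  0.2 -1.7] g 0.543 t 22.15
 frame xyz [  36.1 -274.8  153. ] tool down err 0.31
 shift tool mm [   1.6  -72.3 -265.2]
 rotvec tool [ 1.3271  0.0017 -0.0056]
 shift in target tool axes [   3.  -274.8    6.1]
```

```bash
python3 -m handwheel '0 0 0 0.133 0 0 40;0 0 0 0.133 0 0 40;0 0 0 0.133 0 0 40;0 0 0 0.133 0 0 40;0 0 0 0.133 0 0 40'; python3 -m handwheel '0 0 0 0.133 0 0 40;0 0 0 0.133 0 0 40;0 0 0 0.133 0 0 40;0 0 0 0.133 0 0 40;0 0 0 0.13 0 0 40;0 0 0 0 0 0 40'
python3 - <<'E'
from h import *
go(f2w([.03,.0,.15]),toolR(PSI-np.pi/2,0))
E
```

```text
clock: 22.65
position: [0.5688, -0.2891, 0.1462]
ee_rot: [-0.648, -0.279, 0.652, -0.277]
ft_force: [-0.3, 0.6, -0.1]
grip_width: 0.543
clock: 23.25
position: [0.5689, -0.289, 0.1463]
ee_rot: [-0.703, -0.053, 0.707, -0.053]
ft_force: [-0.5, 0.3, -1.1]
grip_width: 0.543
now [ 568.9 -289.   146.3] jaw -81.4 q [ 0.65  0.44 -0.33  1.51  0.15  1.22 -1.13] F [-0.5  0.3 -1.1] g 0.543 t 23.25
 frame xyz [  33.4 -273.4  146.3] tool down err 0.35
 shift tool mm [  -3.5 -273.4    3.8]
 rotvec tool [-0.0017  0.006   0.0003]
 shift in target tool axes [  -3.7 -273.4    3.4]
```

```bash
python3 -m handwheel '-2 -39 2 0 0 0 40;0 -39 0 0 0 0 40;0 -39 0 0 0 0 40;0 -39 0 0 0.05 0 40;0 -39 0 0 0.05 0 40;0 -39 0 0 0.05 0 40;0 -39 0 0 0.05 0 40;0 0 0 0 0.05 0 40'; python3 -m handwheel '0 0 0 0 0 0 40'
python3 - <<'E'
from h import *
go(f2w([.03,.0,.15]),toolR(PSI-np.pi/2,.26))
c=cam("top");cv2.imwrite("pics/g8t.png",cv2.resize(c["color"][150:310,180:380],None,fx=3.5,fy=3.5,interpolation=cv2.INTER_CUBIC))
c=cam("scene");cv2.imwrite("pics/g8.png",cv2.resize(c["color"][120:270,180:380],None,fx=3.5,fy=3.5,interpolation=cv2.INTER_CUBIC))
E
```

```text
clock: 24.05
position: [0.525, -0.014, 0.149]
ee_rot: [0.786, 0.064, -0.613, 0.051]
ft_force: [-0.1, 0.4, -1.8]
grip_width: 0.541
clock: 24.15
position: [0.5245, -0.0192, 0.1487]
ee_rot: [0.786, 0.061, -0.614, 0.049]
ft_force: [-0.6, -0.7, -1.5]
grip_width: 0.542
now [524.5 -19.2 148.7] jaw -81.0 q [ 0.48  0.04 -0.51  2.01 -0.01  0.85 -1.44] F [-0.6 -0.7 -1.5] g 0.542 t 24.15
 frame xyz [ 30.4  -0.  148.7] tool down err 14.02
 shift tool mm [-1.4 -0.   0.1]
 rotvec tool [ 0.0055  0.0153 -0.0008]
 shift in target tool axes [-1.4 -0.   0. ]
```

View pics/g8.png

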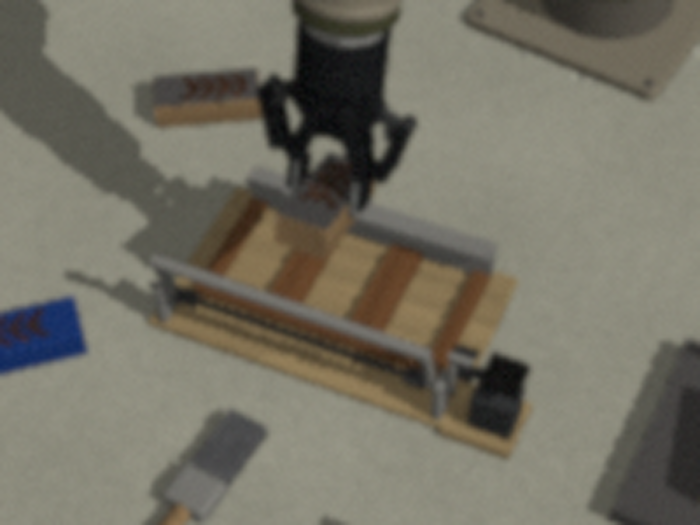

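View pics/g8t.png

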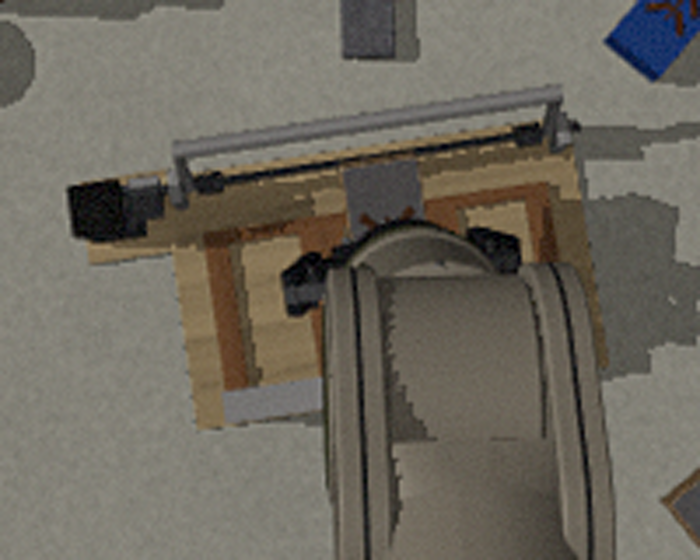

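```bash
cat >> h.py <<'E'
def held(yc):
    for n in("top","scene"):
        c=cam(n); Q=(pts(c)-F0)@FR*1000; ok=c["depth"]>0
        m=ok&(abs(Q[...,1]-yc)<34)&(Q[...,0]>52)&(Q[...,0]<110)&(Q[...,2]>125)&(Q[...,2]<230)
        q=Q[m]
        if len(q)<20: print(n,"few",len(q)); continue
        # top face plane via RANSAC-ish: normal z-dominant
        print(n,len(q),"y range",np.percentile(q[:,1],[2,98]).round(1),"mid",np.percentile(q[:,1],[2,98]).mean().round(1),"x max",np.percentile(q[:,0],98).round(1),"z",np.percentile(q[:,2],[2,98]).round(1))
        if n=="top":
            A=np.c_[q[:,:2],np.ones(len(q))]; w=np.ones(len(q),bool)
            for _ in range(5):
                k=np.linalg.lstsq(A[w],q[w][:,2],rcond=None)[0]; w=abs(A@k-q[:,2])<2.5
            print(" top plane slope x,y",np.degrees(np.arctan(k[:2])).round(1),w.sum(),"z at x=60",(k@[60,yc,1]).round(1))
            e=q[w]; xe=e[e[:,0]>np.percentile(e[:,0],97)-3]; 
            for s in (-1,1):
                # edge y along x
                xs=np.arange(np.percentile(e[:,0],3),np.percentile(e[:,0],97),3); ye=[(s*(s*e[(abs(e[:,0]-x)<2),1]).max()) for x in xs if (abs(e[:,0]-x)<2).sum()>3]
                print("  edge",s,np.median(ye).round(1),np.polyfit(xs[:len(ye)],ye,1)[0].round(3))
E
python3 - <<'E'
from h import *
held(0)
E
```

```text
top 340 y range [-23.4  22.5] mid -0.5 x max 85.9 z [155.7 180.3]
 top plane slope x,y [10.7 -0. ] 266 z at x=60 174.6
  edge -1 -23.4 -0.003
  edge 1 21.8 0.05
scene 251 y range [-26.4  20.5] mid -3.0 x max 87.8 z [150.  181.4]
```

Run:
```python
from h import *
plan([(.246,-19.7,122.5),(.246,-20,50),(.25,-22,16.5),(.25,-34.6,12.8),(.25,-47,9.6),(.2,-49,9.2),(.15,-50.5,9),(.1,-52,8.7),(.06,-53,8.5),(.03,-53.5,8.2),(0,-54,8)],55,13)
```

```text
70.2 0 17.9 0 0.000 0
31.8 0 10.2 0 0.004 0
0.5 0 13.1 0 0.000 0
0.0 0 12.8 0 0.000 0
2.7 0 1.5 0 -0.050 0
2.7 0 0.9 0 -0.050 0
2.8 0 0.9 0 -0.050 0
2.3 0 0.5 0 -0.040 0
1.9 0 0.2 0 -0.030 0
1.8 0 0.1 0 -0.030 0
end tcp frame [ 1. 21.]
```

```bash
python3 -m handwheel '35 0 9 0 0.004 0 40;35 0 9 0 0 0 40;16 0 5 0 0 0 40;11 0 4 0 0 0 40;5 0 1.2 0 0 0 40;0 0 0 0 0 0 40;0 0 0 0 0 0 40'
python3 - <<'E'
from h import *
xc,zc,th=-22,16.5,.25; c_,s_=np.cos(th),np.sin(th)
go(f2w([(xc+55*c_-13*s_)/1000,0,(zc+55*s_+13*c_)/1000]),toolR(PSI-np.pi/2,.25))
c=cam("scene");cv2.imwrite("pics/g9.png",cv2.resize(c["color"][120:270,180:380],None,fx=3.5,fy=3.5,interpolation=cv2.INTER_CUBIC))
E
```

```text
clock: 25.05
position: [0.5245, -0.0201, 0.0443]
ee_rot: [0.788, 0.06, -0.611, 0.047]
ft_force: [0.1, -0.2, -1.8]
grip_width: 0.541
now [524.5 -20.1  44.3] jaw -81.3 q [ 0.44  0.2  -0.5   2.11  0.12  0.61 -1.54] F [ 0.1 -0.2 -1.8] g 0.541 t 25.05
 frame xyz [30.2 -0.9 44.3] tool down err 14.35
 shift tool mm [ 1.  -0.9  2.5]
 rotvec tool [ 0.0003 -0.0005 -0.0004]
 shift in target tool axes [ 1.1 -0.9  2.5]
```

View pics/g9.png

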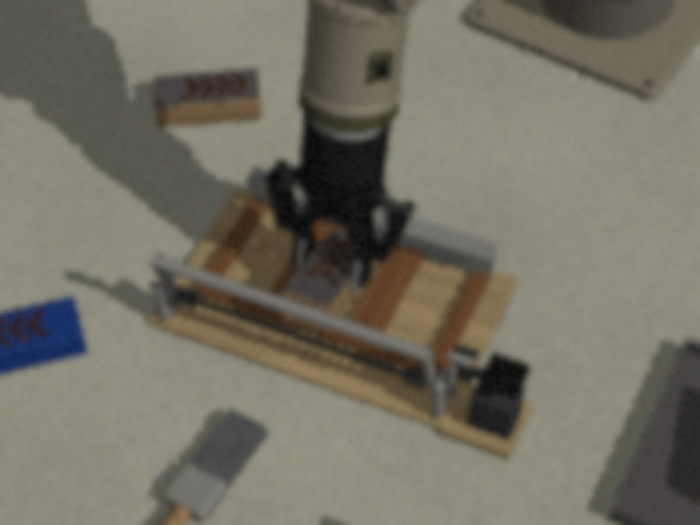

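```bash
python3 -m handwheel '1 -1.2 2.5 0 0 0 40;0.5 0 7 0 0 0 40;0 0 6 0 0 0 40;0 0 6.5 0 0 0 40;0 0 6.5 0 0 0 40;0 0 0 0 0 0 40;0 0 0 0 0 0 40'
python3 - <<'E'
from h import *
xc,zc,th=-47,9.6,.25; c_,s_=np.cos(th),np.sin(th)
go(f2w([(xc+55*c_-13*s_)/1000,0,(zc+55*s_+13*c_)/1000]),toolR(PSI-np.pi/2,.25))
E
```

```text
clock: 25.8
position: [0.4965, -0.0231, 0.035]
ee_rot: [0.787, 0.06, -0.612, 0.047]
ft_force: [0.0, -0.2, -1.7]
grip_width: 0.542
now [496.5 -23.1  35. ] jaw -81.3 q [ 0.46  0.16 -0.51  2.18  0.09  0.58 -1.51] F [ 0.  -0.2 -1.7] g 0.542 t 25.8
 frame xyz [ 2.1  0.4 35. ] tool down err 14.29
 shift tool mm [-0.5  0.4 -1.1]
 rotvec tool [ 0.0002  0.0007 -0.0002]
 shift in target tool axes [-0.5  0.4 -1.1]
```

```bash
python3 -m handwheel '2.2 0.4 0.5 0 -0.05 0 40;2.7 0 0.7 0 -0.05 0 40;2.8 0 0.9 0 -0.05 0 40;0 0 0 0 0 0 40'
python3 - <<'E'
from h import *
xc,zc,th=-52,8.7,.1; c_,s_=np.cos(th),np.sin(th)
go(f2w([(xc+55*c_-13*s_)/1000,0,(zc+55*s_+13*c_)/1000]),toolR(PSI-np.pi/2,.1))
c=cam("scene");cv2.imwrite("pics/g10.png",cv2.resize(c["color"][150:250,210:340],None,fx=5,fy=5,interpolation=cv2.INTER_CUBIC))
E
```

```text
clock: 26.2
position: [0.4972, -0.0229, 0.027]
ee_rot: [0.739, 0.057, -0.669, 0.051]
ft_force: [-0.5, -1.0, -2.2]
grip_width: 0.546
now [497.2 -22.9  27. ] jaw -81.2 q [ 0.41  0.26 -0.49  2.06  0.16  0.76 -1.58] F [-0.5 -1.  -2.2] g 0.546 t 26.2
 frame xyz [ 2.8  0.5 27. ] tool down err 5.68
 shift tool mm [-0.3  0.5  1.4]
 rotvec tool [0.0008 0.0008 0.0007]
 shift in target tool axes [-0.3  0.5  1.4]
```

View pics/g10.png

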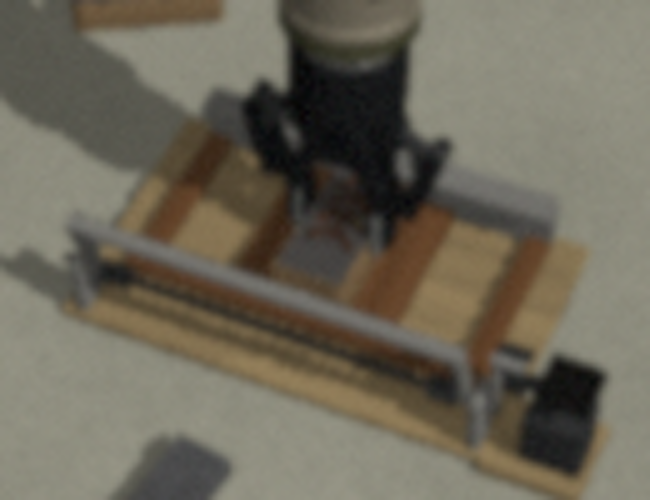

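```bash
python3 -m handwheel '2.2 0.4 1.5 0 -0.04 0 40;1.9 0 0.5 0 -0.03 0 40;1.8 0 0.2 0 -0.03 0 40;0 0 0 0 0 0 40;0 0 0 0 0 0 40'
python3 - <<'E'
from h import *
go(f2w([.001,0,.021]),toolR(PSI-np.pi/2,0))
E
```

```text
clock: 26.75
position: [0.495, -0.0241, 0.0214]
ee_rot: [0.706, 0.054, -0.704, 0.054]
ft_force: [1.5, 0.7, 2.5]
grip_width: 0.544
now [495.  -24.1  21.4] jaw -81.3 q [ 0.38  0.32 -0.47  1.99  0.19  0.87 -1.61] F [1.5 0.7 2.5] g 0.544 t 26.75
 frame xyz [ 0.5 -0.4 21.4] tool down err 0.1
 shift tool mm [ 0.4 -0.4 -0.5]
 rotvec tool [ 0.0002 -0.0018 -0.0001]
 shift in target tool axes [ 0.4 -0.4 -0.5]
```

```bash
python3 -m handwheel '1 0 0 0 0 0 40;1 0 0 0 0 0 40;0 0 0 0 0 0 40'; python3 -m handwheel '0 0 0 0 0 0 60;0 0 0 0 0 0 60;0 0 0 0 0 0 60;-5 0 0 0 0 0 60;-20 0 0 0 0 0 60;-40 0 0 0 0 0 60;-40 0 0 0 0 0 60;-35 0 0 0 0 0 60'
python3 - <<'E'
from h import *
go(f2w([-.02,-.15,.18]),toolR(PSI-np.pi/2,0))
c=cam("scene");cv2.imwrite("pics/g11.png",cv2.resize(c["color"][150:250,210:340],None,fx=5,fy=5,interpolation=cv2.INTER_CUBIC))
E
```

```text
clock: 27.05
position: [0.495, -0.0241, 0.0212]
ee_rot: [0.706, 0.053, -0.705, 0.054]
ft_force: [-10.7, 0.5, 32.1]
grip_width: 0.538
clock: 27.85
position: [0.4944, -0.0239, 0.161]
ee_rot: [-0.705, -0.054, 0.705, -0.054]
ft_force: [0.7, -0.8, -0.7]
grip_width: 0.703
now [494.4 -23.9 161. ] jaw -81.3 q [ 0.43  0.14 -0.5   1.87  0.07  1.16 -1.52] F [ 0.7 -0.8 -0.7] g 0.703 t 27.85
 frame xyz [-1.00e-01 -1.00e-01  1.61e+02] tool down err 0.0
 shift tool mm [-19.  149.9  20. ]
 rotvec tool [ 0.0007  0.0001 -0.    ]
 shift in target tool axes [-19.  149.9  19.9]
```

View pics/g11.png

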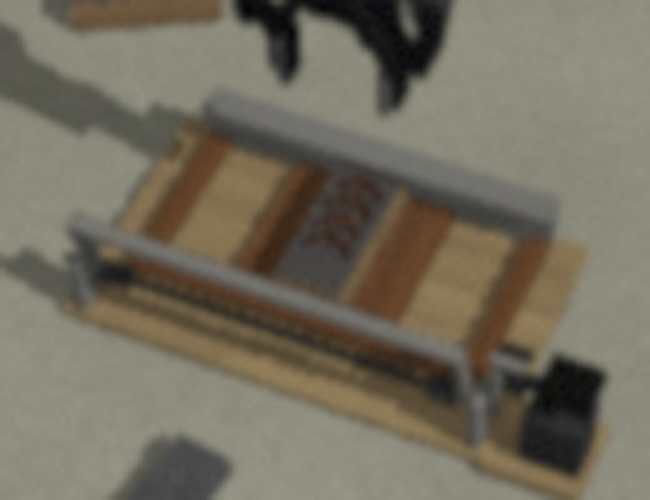

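Run:
```python
from h import *
blk("scene",.28,.46,-.36,-.18); blk("top",.28,.46,-.36,-.18)
go(np.array([.3692,-.2765,.17]),toolR(np.radians(-141.5),0))
```

```text
scene 290 [ 370.1 -277.4] [ 57.7 106.5] 37.2
top 894 [ 368.9 -276. ] [ 48.9 110.7] 38.4
now [495.8 -24.1 161.2] jaw -81.3 q [ 0.43  0.14 -0.5   1.87  0.07  1.15 -1.52] F [-0.7 -0.2 -0.3] g 0.703 t 28.0
 frame xyz [  1.2  -0.5 161.2] tool down err 0.22
 shift tool mm [ -9.  230.3 163.3]
 rotvec tool [ 1.0511e+00 -3.9000e-03  5.0000e-04]
 shift in target tool axes [  -8.8  256.2 -118.8]
```

```bash
python3 -m handwheel '-9 33 23.5 0 0 0 66;0 33 23.5 0 0 0 66;0 33 23.5 0 0 0 66;0 33 23.5 0 0 0 66;0 33 23.5 0 0 0 66;0 33 23.5 0 0 0 66;0 33 23 0 0 0 66;0 0 0 0 0 0 66'; python3 -m handwheel '0 0 0 0.132 0 0 66;0 0 0 0.132 0 0 66;0 0 0 0.132 0 0 66;0 0 0 0.132 0 0 66;0 0 0 0.132 0 0 66;0 0 0 0.132 0 0 66;0 0 0 0.132 0 0 66;0 0 0 0.128 0 0 66';  python3 -m handwheel '0 0 0 0 0 0 66'
python3 - <<'E'
from h import *
blk("scene",.28,.46,-.36,-.18)
go(np.array([.3690,-.2763,.013]),toolR(np.radians(-141.5),0))
c=cam("top");cv2.imwrite("pics/g12.png",c["color"])
E
```

```text
clock: 28.8
position: [0.3638, -0.2815, 0.1668]
ee_rot: [-0.704, -0.051, 0.706, -0.051]
ft_force: [0.5, 0.6, -0.3]
grip_width: 0.773
clock: 29.6
position: [0.3671, -0.2764, 0.1669]
ee_rot: [-0.635, 0.309, 0.637, 0.309]
ft_force: [0.5, 0.0, -0.2]
grip_width: 0.77
clock: 29.7
position: [0.3671, -0.2765, 0.1671]
ee_rot: [-0.636, 0.308, 0.637, 0.308]
ft_force: [0.2, 0.9, -0.6]
grip_width: 0.773
scene 278 [ 371.  -276.5] [ 56.8 106.6] 38.1
now [ 367.2 -276.6  167.2] jaw -141.4 q [ 0.75  0.03 -0.21  1.95  0.01  1.16 -1.93] F [-0.2  0.2 -0.7] g 0.775 t 29.75
 frame xyz [-164.1 -230.6  167.2] tool down err 0.12
 shift tool mm [154.2  -1.8  -1.2]
 rotvec tool [ 0.0024  0.0018 -0.0011]
 shift in target tool axes [154.2  -1.6  -0.9]
```

View pics/g12.png

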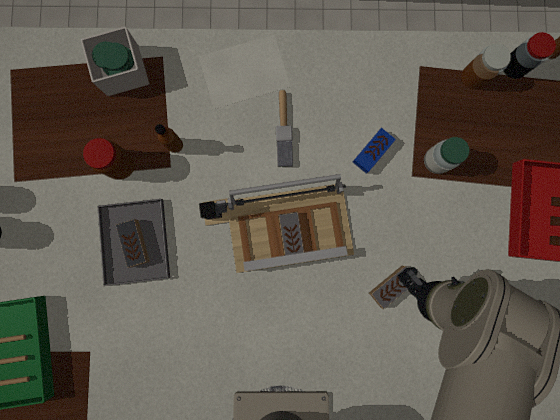

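```bash
cat >> h.py <<'E'
def seated(yc,n="top"):
    c=cam(n); Q=(pts(c)-F0)@FR*1000; ok=c["depth"]>0
    m=ok&(abs(Q[...,1]-yc)<34)&(Q[...,0]>-46)&(Q[...,0]<75)&(Q[...,2]>30)&(Q[...,2]<48)
    q=Q[m]; k=np.linalg.lstsq(np.c_[q[:,:2],np.ones(len(q))],q[:,2],rcond=None)[0]
    print(n,len(q),"y",np.percentile(q[:,1],[1,99]).round(1),"x max",np.percentile(q[:,0],99).round(1),"top z",np.median(q[:,2]).round(1),"tilt",k[:2].round(3))
E
python3 -m handwheel '32 -1.7 -1 0 0 0 66;35 0 0 0 0 0 66;35 0 0 0 0 0 66;25 0 0 0 0 0 66;15 0 0 0 0 0 66;12 0 0 0 0 0 66;0 0 0 0 0 0 66'
python3 - <<'E'
from h import *
seated(0)
go(np.array([.3690,-.2763,.0115]),toolR(np.radians(-141.5),0))
E
```

```text
clock: 30.5
position: [0.3684, -0.2763, 0.0127]
ee_rot: [-0.636, 0.307, 0.638, 0.307]
ft_force: [-0.1, 0.2, 0.1]
grip_width: 0.77
top 804 y [-23.3  23.7] x max 54.2 top z 38.9 tilt [-0.01   0.003]
now [ 368.9 -276.8   13.7] jaw -141.5 q [ 0.74  0.25 -0.21  2.09  0.07  0.82 -1.98] F [ 0.4 -0.6  0.2] g 0.773 t 30.55
 frame xyz [-162.4 -231.    13.7] tool down err 0.11
 shift tool mm [ 2.2 -0.3  0.3]
 rotvec tool [ 0.0007  0.0015 -0.0011]
 shift in target tool axes [ 2.2 -0.3  0.3]
```

```bash
python3 -m handwheel '1.5 0 0 0 0 0 66;0 0 0 0 0 0 40;0 0 0 0 0 0 40;0 0 0 0 0 0 40;0 0 0 0 0 0 40;0 0 0 0 0 0 40' 70
python3 - <<'E'
from h import *
go(np.array([.3690,-.2763,.0115]),toolR(np.radians(-141.5),0))
E
python3 -m handwheel '-20 0 0 0 0 0 40;-40 0 0 0 0 0 40;-40 0 0 0 0 0 40;-40 0 0 0 0 0 40;0 0 0 -0.13 0 0 40;0 0 0 -0.13 0 0 40;0 0 0 -0.13 0 0 40;0 0 0 -0.13 0 0 40'; python3 -m handwheel '0 0 0 -0.13 0 0 40;0 0 0 -0.13 0 0 40;0 0 0 -0.13 0 0 40;0 0 0 -0.137 0 0 40;0 0 0 0 0 0 40'
python3 - <<'E'
from h import *
go(f2w([.03,-.083,.15]),toolR(PSI-np.pi/2,0))
E
```

```text
clock: 31.15
position: [0.3697, -0.2775, 0.0136]
ee_rot: [0.637, -0.308, -0.636, -0.307]
ft_force: [-1.1, 1.2, 6.8]
grip_width: 0.539
now [ 369.7 -277.5   13.6] jaw -141.5 q [ 0.74  0.25 -0.21  2.09  0.07  0.82 -1.98] F [-1.1  1.2  6.8] g 0.539 t 31.15
 frame xyz [-161.7 -231.9   13.6] tool down err 0.08
 shift tool mm [ 2.1 -0.2  1.4]
 rotvec tool [-0.0007 -0.0013 -0.0005]
 shift in target tool axes [ 2.1 -0.2  1.4]
clock: 31.95
position: [0.3693, -0.2771, 0.1531]
ee_rot: [-0.695, 0.132, 0.695, 0.131]
ft_force: [0.9, 0.7, -1.8]
grip_width: 0.541
clock: 32.45
position: [0.3693, -0.277, 0.1529]
ee_rot: [-0.705, -0.053, 0.705, -0.053]
ft_force: [-1.1, 0.2, -1.0]
grip_width: 0.542
now [ 369.3 -277.   152.9] jaw -81.4 q [ 0.78  0.05 -0.24  1.97  0.01  1.13 -0.89] F [-1.1  0.2 -1. ] g 0.542 t 32.45
 frame xyz [-162.1 -231.4  152.9] tool down err 0.05
 shift tool mm [   2.7 -148.8 -191.8]
 rotvec tool [-0.0023  0.0006 -0.0005]
 shift in target tool axes [   2.9 -148.4 -192.1]
```

```bash
python3 -m handwheel '1 -25 -32 0 0 0 40;1 -25 -32 0 0 0 40;1 -25 -32 0 0 0 40;0 -25 -32 0 0 0 40;0 -25 -32 0 0 0 40;0 -23.5 -32 0 0 0 40;0 0 0 0 0 0 40'; python3 -m handwheel '0 0 0 0 0.05 0 40;0 0 0 0 0.05 0 40;0 0 0 0 0.05 0 40;0 0 0 0 0.05 0 40;0 0 0 0 0.05 0 40;0 0 0 0 0 0 40;0 0 0 0 0 0 40'
python3 - <<'E'
from h import *
go(f2w([.03,-.083,.15]),toolR(PSI-np.pi/2,.25))
held(-83)
c=cam("scene");cv2.imwrite("pics/g13.png",cv2.resize(c["color"][120:270,180:380],None,fx=3.5,fy=3.5,interpolation=cv2.INTER_CUBIC))
E
```

```text
clock: 33.15
position: [0.5403, -0.0964, 0.1497]
ee_rot: [0.706, 0.054, -0.705, 0.052]
ft_force: [0.2, 0.7, -0.2]
grip_width: 0.542
clock: 33.85
position: [0.5372, -0.1023, 0.1496]
ee_rot: [0.787, 0.057, -0.613, 0.044]
ft_force: [0.3, 0.4, 0.3]
grip_width: 0.544
now [ 537.2 -102.3  149.6] jaw -81.7 q [ 0.57  0.09 -0.44  1.96 -0.04  0.86 -1.26] F [0.3 0.4 0.3] g 0.544 t 33.85
 frame xyz [ 30.3 -84.  149.6] tool down err 14.21
 shift tool mm [-0.4 -1.   0.2]
 rotvec tool [-0.0071  0.0019 -0.0018]
 shift in target tool axes [-0.4 -1.   0.2]
top 335 y range [-106.8  -59.8] mid -83.3 x max 83.7 z [152.2 180.5]
 top plane slope x,y [11.  -1.5] 244 z at x=60 174.6
  edge -1 -107.0 -0.021
  edge 1 -60.6 -0.0
scene 234 y range [-110.1  -61.3] mid -85.7 x max 85.0 z [150.7 181. ]
```

View pics/g13.png

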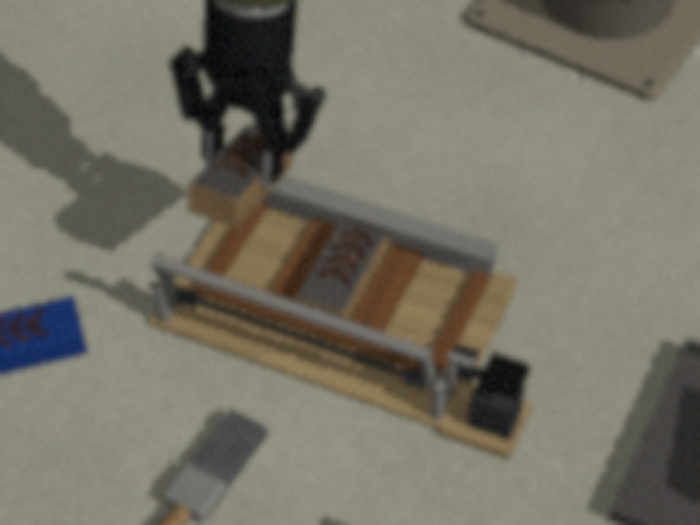

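Run:
```python
from h import *
th=.248;c,s=np.cos(th),np.sin(th);lx,lz=56.4,13
x0=30.3-lx*c+lz*s; z0=149.6-lx*s-lz*c; print(x0,z0)
plan([(.248,x0,z0),(.25,-22,16.5),(.25,-34.6,12.8),(.25,-47,9.6),(.2,-49,9.2),(.15,-50.5,9),(.1,-52,8.7),(.06,-53,8.5),(.03,-53.5,8.2),(0,-54,8)],lx,lz)
```

```text
-21.183405107556762 123.15346906433288
103.1 0 27.0 0 0.002 0
0.5 0 13.1 0 0.000 0
0.0 0 12.8 0 0.000 0
2.7 0 1.5 0 -0.050 0
2.7 0 0.9 0 -0.050 0
2.9 0 0.9 0 -0.050 0
2.4 0 0.5 0 -0.040 0
2.0 0 0.2 0 -0.030 0
1.9 0 0.1 0 -0.030 0
end tcp frame [ 2.4 21. ]
```

```bash
python3 -m handwheel '35 -0.8 9 -0.006 0.002 0 40;35 0 9 0 0 0 40;18 0 5 0 0 0 40;10 0 3 0 0 0 40;5 0 1 0 0 0 40;0 0 0 0 0 0 40;0 0 0 0 0 0 40'
python3 - <<'E'
from h import *
xc,zc,th=-22,16.5,.25; c_,s_=np.cos(th),np.sin(th)
go(f2w([(xc+56.4*c_-13*s_)/1000,-.083,(zc+56.4*s_+13*c_)/1000]),toolR(PSI-np.pi/2,.25))
E
```

```text
clock: 34.7
position: [0.5375, -0.1015, 0.0439]
ee_rot: [0.788, 0.06, -0.611, 0.048]
ft_force: [-0.5, 0.4, -1.2]
grip_width: 0.543
now [ 537.5 -101.5   43.9] jaw -81.2 q [ 0.54  0.24 -0.42  2.05  0.05  0.63 -1.31] F [-0.5  0.4 -1.2] g 0.543 t 34.7
 frame xyz [ 30.7 -83.3  43.9] tool down err 14.46
 shift tool mm [ 0.5 -0.3  1.5]
 rotvec tool [ 0.0015 -0.0024 -0.0018]
 shift in target tool axes [ 0.5 -0.3  1.5]
```

```bash
python3 -m handwheel '0.5 -0.3 5 0 0 0 40;0.5 0 5 0 0 0 40;0 0 5 0 0 0 40;0 0 6 0 0 0 40;0 0 6 0 0 0 40;0 0 0 0 0 0 40;0 0 0 0 0 0 40'
python3 - <<'E'
from h import *
xc,zc,th=-47,9.6,.25; c_,s_=np.cos(th),np.sin(th)
go(f2w([(xc+56.4*c_-13*s_)/1000,-.083,(zc+56.4*s_+13*c_)/1000]),toolR(PSI-np.pi/2,.25))
E
```

```text
clock: 35.4
position: [0.511, -0.1051, 0.0353]
ee_rot: [0.788, 0.06, -0.611, 0.047]
ft_force: [0.7, -0.7, -0.2]
grip_width: 0.544
now [ 511.  -105.1   35.3] jaw -81.2 q [ 0.57  0.21 -0.43  2.12  0.02  0.6  -1.28] F [ 0.7 -0.7 -0.2] g 0.544 t 35.4
 frame xyz [  4.  -82.9  35.3] tool down err 14.39
 shift tool mm [-0.8  0.1 -0.7]
 rotvec tool [ 0.0013 -0.0012 -0.0014]
 shift in target tool axes [-0.8  0.1 -0.7]
```

```bash
python3 -m handwheel '2.1 0 0.9 0 -0.05 0 40;2.7 0 0.7 0 -0.05 0 40;2.9 0 0.9 0 -0.05 0 40;0 0 0 0 0 0 40;0 0 0 0 0 0 40'
python3 - <<'E'
from h import *
xc,zc,th=-52,8.7,.1; c_,s_=np.cos(th),np.sin(th)
go(f2w([(xc+56.4*c_-13*s_)/1000,-.083,(zc+56.4*s_+13*c_)/1000]),toolR(PSI-np.pi/2,.1))
E
```

```text
clock: 35.9
position: [0.5105, -0.1048, 0.0271]
ee_rot: [0.74, 0.057, -0.668, 0.052]
ft_force: [0.3, 1.1, 0.5]
grip_width: 0.539
now [ 510.5 -104.8   27.1] jaw -81.2 q [ 0.49  0.29 -0.4   2.01  0.12  0.77 -1.39] F [0.3 1.1 0.5] g 0.539 t 35.9
 frame xyz [  3.6 -82.5  27.1] tool down err 5.88
 shift tool mm [-0.2  0.5  0.7]
 rotvec tool [ 0.0017 -0.0026 -0.001 ]
 shift in target tool axes [-0.2  0.5  0.7]
```

```bash
python3 -m handwheel '2.3 0.4 1.2 0 -0.042 0 40;2 0 0.2 0 -0.03 0 40;1.9 0 0.1 0 -0.03 0 40;0.5 0 0 0 0 0 40;0 0 0 0 0 0 40;0 0 0 0 0 0 40'
python3 - <<'E'
from h import *
go(f2w([.0024,-.083,.021]),toolR(PSI-np.pi/2,0))
c=cam("scene");cv2.imwrite("pics/g14.png",cv2.resize(c["color"][150:250,210:340],None,fx=5,fy=5,interpolation=cv2.INTER_CUBIC))
E
```

```text
clock: 36.5
position: [0.5095, -0.1061, 0.0216]
ee_rot: [0.706, 0.053, -0.704, 0.055]
ft_force: [-3.3, -0.0, 12.4]
grip_width: 0.541
now [ 509.5 -106.1   21.6] jaw -81.3 q [ 0.45  0.36 -0.38  1.93  0.17  0.88 -1.44] F [-3.3 -0.  12.4] g 0.541 t 36.5
 frame xyz [  2.4 -83.6  21.6] tool down err 0.15
 shift tool mm [ 0.6 -0.6 -0. ]
 rotvec tool [ 0.0007 -0.0015 -0.0021]
 shift in target tool axes [ 0.6 -0.6 -0. ]
```

View pics/g14.png

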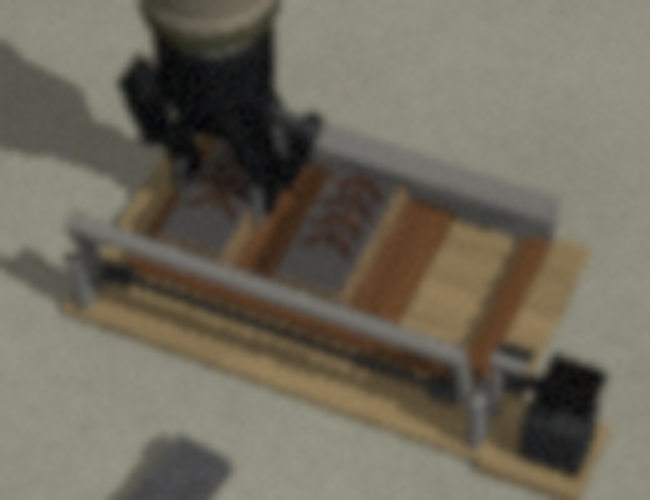

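```bash
python3 -m handwheel '0 0 0 0 0 0 60;0 0 0 0 0 0 60;0 0 0 0 0 0 60;-5 0 0 0 0 0 60;-20 0 0 0 0 0 60;-40 0 0 0 0 0 60;-40 0 0 0 0 0 60;-40 0 0 0 0 0 60'; python3 -m handwheel '0 0 20 0 0 0 30;0 0 40 0 0 0 30;0 0 40 0 0 0 0;0 0 0 0 0 0 0;0 0 0 0 0 0 0;0 0 0 0 0 0 0'
python3 - <<'E'
from h import *
seated(-83);seated(0);seated(-83,"scene");seated(0,"scene")
go(f2w([.09,.189,.14]),toolR(PSI-np.pi/2,0))
cv2.imwrite("pics/g15.png",cam("top")["color"])
cv2.imwrite("pics/g15s.png",cam("scene")["color"])
E
```

```text
clock: 37.35
position: [0.5089, -0.1053, 0.1671]
ee_rot: [-0.705, -0.054, 0.705, -0.055]
ft_force: [0.9, 1.0, -0.2]
grip_width: 0.704
clock: 37.95
position: [0.4112, -0.1206, 0.1658]
ee_rot: [0.705, 0.054, -0.705, 0.055]
ft_force: [-0.3, -0.4, -0.7]
grip_width: -0.003
top 808 y [-106.5  -59.2] x max 54.3 top z 38.9 tilt [-0.001 -0.005]
top 805 y [-23.4  23.7] x max 53.8 top z 38.9 tilt [0.   0.01]
scene 382 y [-109.6  -61.3] x max 56.1 top z 39.7 tilt [-0.016 -0.03 ]
scene 390 y [-26.5  21.5] x max 56.5 top z 39.7 tilt [-0.015 -0.022]
now [ 410.9 -120.4  165.3] jaw -81.2 q [ 0.57 -0.03 -0.38  2.02 -0.01  1.15 -1.22] F [-0.9  0.9  0.2] g -0.001 t 38.15
 frame xyz [-97.3 -82.8 165.3] tool down err 0.08
 shift tool mm [  24.8 -271.5 -187.9]
 rotvec tool [ 0.002   0.0011 -0.001 ]
 shift in target tool axes [  25.3 -271.8 -187.3]
```

View pics/g15.png

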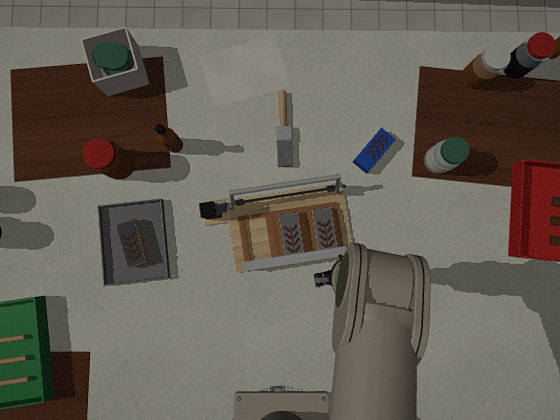

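View pics/g15s.png

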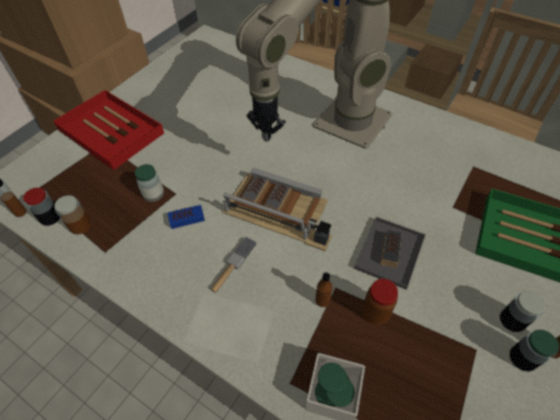

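```bash
python3 -m handwheel '0 -34 -23.4 0 0 0 0;0 -34 -23.4 0 0 0 0;0 -34 -23.4 0 0 0 0;0 -34 -23.4 0 0 0 0;0 -34 -23.4 0 0 0 0;0 -34 -23.4 0 0 0 0;0 -34 -23.4 0 0 0 0;0 -36 -23.4 0 0 0 0'; python3 -m handwheel '0 0 0 0 0 0 0;0 0 0 0 0 0 0'
python3 - <<'E'
from h import *
c=cam("scene"); Q=(pts(c)-F0)@FR*1000; ok=c["depth"]>0
m=ok&(abs(Q[...,2]-82)<4)&(Q[...,0]>60)&(Q[...,0]<120)&(Q[...,1]>160)&(Q[...,1]<220)
q=Q[m]; print(m.sum(),np.percentile(q,[3,97],axis=0).round(1), np.percentile(q[:,2],50))
go(f2w([.09,.191,.088]),toolR(PSI-np.pi/2,0))
cv2.imwrite("pics/g16.png",cv2.resize(c["color"][170:270,250:380],None,fx=5,fy=5,interpolation=cv2.INTER_CUBIC))
E
```

```text
clock: 39.05
position: [0.5544, 0.1799, 0.1645]
ee_rot: [-0.705, -0.053, 0.705, -0.054]
ft_force: [0.9, -0.7, 0.4]
grip_width: -0.001
clock: 39.25
position: [0.5533, 0.1797, 0.1641]
ee_rot: [-0.704, -0.054, 0.706, -0.055]
ft_force: [-0.2, -0.7, -0.4]
grip_width: 0.003
119 [[ 72.  170.   79.2]
 [106.9 203.6  85.2]] 82.17474278524396
now [553.4 178.2 164.3] jaw -81.2 q [ 0.12  0.35 -0.62  1.64  0.22  1.22 -1.97] F [ 0.3 -0.1 -0. ] g -0.004 t 39.3
 frame xyz [ 88.8 190.8 164.3] tool down err 0.15
 shift tool mm [76.3 -0.4 -1.3]
 rotvec tool [ 0.0012  0.002  -0.0017]
 shift in target tool axes [76.3 -0.2 -1.2]
```

View pics/g16.png

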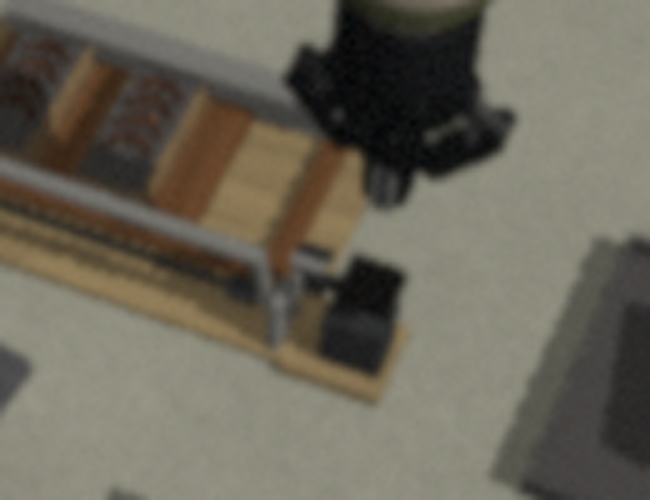

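```bash
python3 -m handwheel '30 0 -1 0 0 0 0;25 0 0 0 0 0 0;18 0 0 0 0 0 0;4 0 0 0 0 0 0;0 0 0 0 0 0 0'; python3 -m handwheel '4 0 0 0 0 0 0;3 0 0 0 0 0 0;3 0 0 0 0 0 0;3 0 0 0 0 0 0;2 0 0 0 0 0 0;0 0 0 0 0 0 0;0 0 0 0 0 0 0'
python3 - <<'E'
from h import *
go(f2w([.09,.191,.088]),toolR(PSI-np.pi/2,0))
c=cam("scene");cv2.imwrite("pics/g17.png",cv2.resize(c["color"][150:270,210:360],None,fx=5,fy=5,interpolation=cv2.INTER_CUBIC))
E
```

```text
clock: 39.8
position: [0.5544, 0.1773, 0.0878]
ee_rot: [-0.705, -0.053, 0.706, -0.054]
ft_force: [-0.4, 0.2, 0.5]
grip_width: -0.002
clock: 40.5
position: [0.5547, 0.1787, 0.0732]
ee_rot: [-0.705, -0.054, 0.705, -0.055]
ft_force: [-1.0, -1.9, 4.4]
grip_width: -0.001
now [554.7 178.7  73.2] jaw -81.2 q [ 0.09  0.45 -0.6   1.72  0.28  1.06 -2.01] F [-1.  -1.9  4.4] g -0.001 t 40.5
 frame xyz [ 90.1 191.1  73.2] tool down err 0.09
 shift tool mm [-14.8   0.1   0.2]
 rotvec tool [ 0.0011  0.0005 -0.0015]
 shift in target tool axes [-14.8   0.1   0.1]
```

View pics/g17.png

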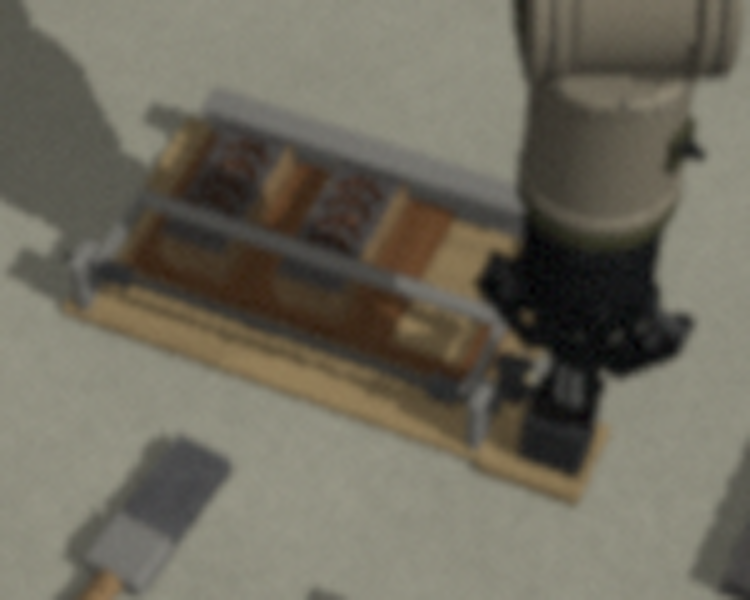

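The clamp has come down across both blocks, with the bar running from about (150,205) to (500,320). I lift off and check.

```bash
python3 -m handwheel '-10 0 0 0 0 0 0;-30 0 0 0 0 0 0;-40 0 0 0 0 0 0;-40 0 0 0 0 0 0;0 -35 5 0 0 0 0;0 -35 5 0 0 0 0;0 -30 5 0 0 0 0'; python3 -m handwheel '0 0 0 0 0 0 0;0 0 0 0 0 0 0;0 0 0 0 0 0 0'
python3 - <<'E'
from h import *
c=cam("scene");cv2.imwrite("pics/g18.png",cv2.resize(c["color"][140:300,200:440],None,fx=3.3,fy=3.3,interpolation=cv2.INTER_CUBIC))
c=cam("top");cv2.imwrite("pics/g18t.png",draw(rectv(c,.038)))
for n in("top","scene"):
    c=cam(n); Q=(pts(c)-F0)@FR*1000; ok=c["depth"]>0
    m=ok&(Q[...,2]>45)&(Q[...,2]<60)&(Q[...,0]>15)&(Q[...,0]<60)&(abs(Q[...,1])<120)
    print(n,"bar",m.sum(),np.median(Q[m],0).round(1))
    for yc in(-83,0):
        for x0,x1 in((-44,20),(45,75)):
            k=ok&(abs(Q[...,1]-yc)<34)&(Q[...,2]>30)&(Q[...,2]<48)&(Q[...,0]>x0)&(Q[...,0]<x1); q=Q[k]
            print(yc,x0,k.sum(),"y",np.percentile(q[:,1],[2,98]).round(1),"x",np.percentile(q[:,0],98).round(1),"z",np.median(q[:,2]).round(1))
    T=ok&(abs(Q[...,2]-82)<8)&(Q[...,0]>74)&(Q[...,0]<105)&(Q[...,1]>176)&(Q[...,1]<205); print("pad z",np.median(Q[T][:,2]).round(1),T.sum())
r=blk("scene",.38,.58,.29,.45,.028,.042)
t=np.array([.478,.371]);a=np.radians(6.8);d=np.array(r[0])/1000-t
print("used in tray",np.array([[np.cos(a),np.sin(a)],[-np.sin(a),np.cos(a)]])@d)
go([0.5,0,0.2])
E
```

```text
clock: 41.25
position: [0.5237, 0.2769, 0.1935]
ee_rot: [-0.705, -0.054, 0.705, -0.055]
ft_force: [0.9, 0.8, 0.3]
grip_width: 0.002
clock: 41.55
position: [0.5249, 0.2742, 0.1927]
ee_rot: [-0.705, -0.053, 0.705, -0.054]
ft_force: [0.3, -0.6, -0.4]
grip_width: -0.002
top bar 442 [34.2  0.2 48.6]
-83 -44 517 y [-106.1  -59.3] x 18.4 z 38.8
-83 45 84 y [-104.9  -59.9] x 55.4 z 38.5
0 -44 511 y [-22.8  23.2] x 18.5 z 38.9
0 45 79 y [-22.1  22.7] x 55.0 z 38.3
pad z 81.8 160
scene bar 232 [36.9  9.1 49.5]
-83 -44 220 y [-108.6  -61.6] x 18.4 z 40.2
-83 45 64 y [-108.2  -61.2] x 57.7 z 38.5
0 -44 228 y [-25.3  20.9] x 19.0 z 40.0
0 45 61 y [-24.5  19.8] x 56.5 z 38.7
pad z 82.0 88
scene 521 [475.4 366.4] [114.4  48. ] 17.5
used in tray [-0.00313159 -0.00429427]
now [524.8 274.6 192.7] jaw -81.3 q [-0.02  0.36 -0.67  1.57  0.23  1.29 -2.14] F [ 0.4  0.2 -0.2] g 0.002 t 41.8
 frame xyz [ 75.1 290.4 192.7] tool down err 0.12
 shift tool mm [ -6.8 267.7  66.1]
```

View pics/g18.png

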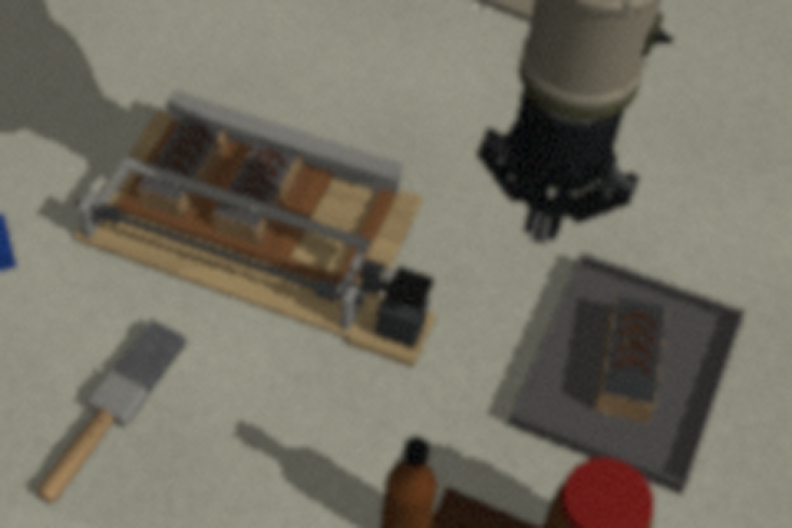

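View pics/g18t.png

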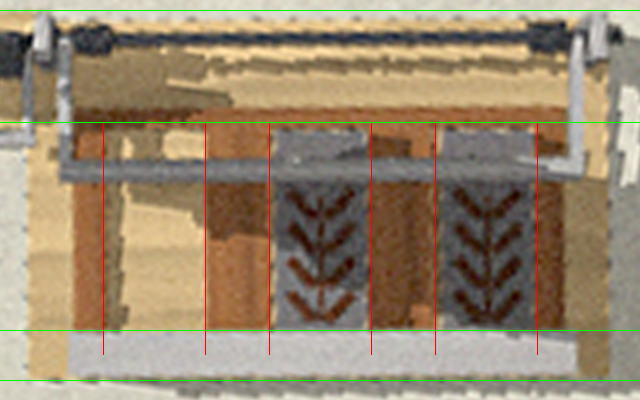

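```bash
python3 -c "
from workcell import hand_in
print(hand_in())"
```

```text
the job is handed in; nothing more can be done
None
```

The block change is done and handed in at about 42 s on the clock. The hand-in reported no verdict.

**What I did:** I cocked the clamp to about 2.08 rad, let go, and it stayed open on the sear. I moved the one used block present from pocket 2 to the wash tray. The two fresh blocks went tilted under the lip and down flat, into pockets 1 and 0. Then I pressed the trigger and backed the arm off. The blue look-alike, jars, bottle and brush were never approached.

**Last checks from the images:**
- **Fresh blocks:** both tops are 38–40 mm above the table (38 expected). They lie flat, with each block's centre within about 1–2 mm of its pocket centre.
- **Clamp and trigger:** the bar rests on both blocks, its top 49–50 mm above the table (50 expected). The trigger pad is back at 82 mm.
- **Used block:** it lies about 5 mm from the tray's centre.

**What disagreed or stood out:**
- **Camera offset:** the two cameras differ by about 2 mm in y, which is the stated calibration error.
- **Tilt readings:** before the trigger press, the scene camera read up to 0.03 rad of tilt on the seated blocks, while the top camera read 0.01 or less.
- **Clamp force:** the wrist force rose to about 59 N for a moment while cocking the clamp.

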